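# Close up the vials in the sampler's lanes

### The job

Take the straightedge pusher from its mat and push the six glass vials together along the lanes of the loading deck, all three lanes at once, until every vial is fully home: the front ones against the rubber pads of the end stop, the back ones against the front ones. Press them home gently for a moment so that no gap is left, but do not push the end plate out of its setting, which friction alone holds, and do not touch the vials with the gripper; then draw the pusher back and set it down standing on its mat. Leave the vials upright and the other vessels alone.

Things in the scene. Friction and masses are not known exactly. Their poses are not given: they have to be found in the camera images.
- deck: Loading deck, fixed: dark steel plate 130 mm wide, 6 mm thick; four low steel ribs (3 mm wide, tops 14 mm above the bench) make three parallel lanes 33 mm wide, centred on y = -36, 0, +36 mm. Origin on the bench amid the lanes; x runs along them in the feed direction, to the stop and the white sampler housing; z up. Ribs from x = -133 to +117; plate begins at x = -135, lanes open at that end.
- housing (a point): Centre of the top of the white sampler housing fixed on the end of the deck, beyond the stop: 115 mm (x) by 150 mm (y), 82 mm high, beginning at deck x = +140 mm, with a slim probe column 150 mm high at its far corner. Axes as the deck's. Nothing to do here; keep clear of it.
- stop: Bracket of the end stop, across the deck; origin on the plate at deck x = +124 mm, axes as the deck's. On two studs before it slides an end plate with a rubber pad (16 mm across) in each lane; the user sets it by hand: pad faces 17 to 40 mm before this origin (towards -x), alike in all lanes, not measured, to be felt. Friction holds it: about 5 N seats the vials, 8 N in all pushes it out of its setting.
- grip (a point): Middle of the upright grey plastic grip of the loose pusher (180 g), a block 18 mm thick (x), 34 mm wide (y), from 4 to 62 mm above the pusher's underside; hold it by either pair of faces. This point is 44 mm above the underside and 30 mm behind the pushing face. x points out of the pushing face, y along the straightedge, z up.
- face (a point): Lower middle of the flat pushing face of the pusher, at its underside. The pusher is a straight aluminium angle 112 mm long (y) standing on its flange: the face is 26 mm high, the flange reaches 44 mm back from it (-x). Axes as grip. The flange may slide on the tops of the ribs or be carried just above them.
- mat: Black rubber mat on which the pusher has its place, fixed, 160 mm (x) by 200 mm (y), 3 mm thick. Origin at the centre of its underside, on the bench.
- bottle: Bystander: white reagent bottle with a yellow band, 64 mm across, 150 mm high, loose. Origin at the centre of its underside.
- beaker: Bystander: clear plastic beaker, 68 mm across, 75 mm high, loose. Origin at the centre of its underside.
- jar: Bystander: small amber jar, 52 mm across, 60 mm high, loose. Origin at the centre of its underside.
- front0: The vial nearer the stop in the lane at negative y (deck y = -36 mm). Round glass sample vial, 30 mm across, 42 mm high with its white cap, about 45 g, loose, standing upright on the deck plate between the ribs; origin at the centre of its underside.
- back0: The vial farther from the stop in the lane at negative y (deck y = -36 mm), the same kind: 30 mm across, 42 mm high, about 45 g, loose, upright; origin at the centre of its underside.
- front1: The vial nearer the stop in the middle lane (deck y = 0 mm). Round glass sample vial, 30 mm across, 42 mm high with its white cap, about 45 g, loose, standing upright on the deck plate between the ribs; origin at the centre of its underside.
- back1: The vial farther from the stop in the middle lane (deck y = 0 mm), the same kind: 30 mm across, 42 mm high, about 45 g, loose, upright; origin at the centre of its underside.
- front2: The vial nearer the stop in the lane at positive y (deck y = 36 mm). Round glass sample vial, 30 mm across, 42 mm high with its white cap, about 45 g, loose, standing upright on the deck plate between the ribs; origin at the centre of its underside.
- back2: The vial farther from the stop in the lane at positive y (deck y = 36 mm), the same kind: 30 mm across, 42 mm high, about 45 g, loose, upright; origin at the centre of its underside.
Mind the look-alikes: they are no part of the job. Leave any green look-alike of the part that bears grip alone.

How it is judged:
By the outcome, as a careful person would: the job done as asked, in the order asked, and still so for the second after the job is handed in, with the robot touching nothing.
It also fails if it takes over 72 s, if anything falls off the work surface, if the arm or the gripper's body presses on something with over 40 N, if the wrist force passes 120 N, or if a joint passes its speed limit or range.

### The arm

A 6-joint arm with a two-finger parallel gripper is mounted at the origin on the work surface. World frame = base frame: x ahead of the robot, y to its left, z up, the work surface at z = 0. Lengths are in m, angles in rad, forces in N, time in s.
With the tool pointing down it reaches from about 0.275 to 0.75 m from the base axis. Payload 10.2 kg.
Tool frame: the origin (TCP) lies between the finger pads; the fingertips stand 14 mm ahead of it and the grasp point (between the pads) lies 5 mm behind it; x points along the fingers, y is the direction in which the jaws open and shut, and the axes are right-handed (so a half turn about x gives the same grasp; the last joint's range is limited). The gripper opens to 85 mm and grips with 20 to 120 N. Pads are 22 mm wide; open, the fingers measure 114 mm over their backs; the gripper's body (76 mm by 85 mm) begins 54 mm behind the grasp point. The pads swing forward as they close: fully open they stand 13 mm farther back than shut.
Start: joints at [-1.381, 0.313, 1.498, -0, 1.331, -0.223], TCP at [0.211, -0.481, 0.219] pointing down, gripper open.
Joint ranges: [-2.94, 2.94], [-0.97, 2.17], [0.19, 2.56], [-1.23, 4.37], [0.02, 3.11], [-2.88, 2.88]. Speed limits (rad/s): [2.39, 2.39, 3.01, 3.14, 3.14, 3.14].

### API

Orientations are given as [roll, pitch, yaw] about the fixed x, y, z axes, in that order (R = Rz(yaw) Ry(pitch) Rx(roll)).
In Python, from workcell import ctrl, cams, ticket gives the robot as it stands. The module is installed in compiled form; this text tells all that it offers.
- The arm moves only by the shell command python3 -m jog 'ROWS' [FORCE]. ROWS is JSON, a list of rows, each an object of numbers: "hand": the finger opening in mm, from 0 to 85.4; "tx", "ty", "tz": the shift along the tool's x, y, z in units of 25 mm (1.0 is 25 mm); "spin": the turn about the tool's x in units of 6 degrees (1.0 is 6 degrees). In form: [{"hand": .., "tx": .., "ty": .., "tz": .., "spin": ..}, ...]. A call has exactly 10 rows; each row shifts and turns the commanded pose from where the row before left it, along the tool's axes as they then stand; what a row does not reach is not made up. A row lasts 1/12 s, in which the tool goes at most 41.7 mm and 7.16 degrees, less where a joint would pass 70% of its speed; a pose out of reach is approached as far as the arm can. A call is refused whole if a number of a shift passes 1 or a number of a turn 1, either way. A call with a gripper value outside its range is refused whole. The fingers move at their own pace and stop on an object; FORCE is the grip in N (left out, the last holds). Time passes only in rows, so rows that do not move let the fingers close, or fill a call up. It gives the time, the measured TCP pose, the force and the opening at its end, in the units of the state.
- ctrl.get_state(): the state, without advancing time (a new reading comes with each control period).
- cams.get_image(name): name is "side" or "top"; returns (picture, depth): 480x640x3 uint8, red, green, blue; 480x640 float32, m along the optical axis (not along the pixel's ray), 0 where there is no reading.
- cams.get_calibration(name): a dict with "camera_matrix" (3x3 intrinsics, pixels), "dist_coeffs" ([k1, k2, p1, p2, k3] as OpenCV has them; the pictures are not rectified), "R" (3x3) and "t" (3): a world point X has camera coordinates R X + t. Camera axes: x right, y down, z forward; pixel columns grow to the right and rows downward; lengths in m; the calibration is good to about 2 mm. A picture is of the moment at which its call begins. get_calibration takes no time and is no camera call.
- ticket.close_job(): hands the job in, once; it reports no verdict.
The state is a dict: "clock": time; "joints": joint angles; "joint_vel": joint speeds; "tau": joint torques, N m; "position": TCP position; "tool_rot": TCP orientation; "wrist_force": force on the tool from outside, world axes, zero at the start; "torque": the same for the moment, N m; "width": finger opening in m.
Only numpy, scipy, OpenCV 4.12 (cv2) and the standard library are available. Lean on these libraries where they do the work, as an engineer would, in place of code of your own. Each camera call takes 0.05 s, during which the arm holds its last target.

## Working session

There is one attempt and no reset: what is moved stays moved. The work goes in short steps, Python scripts to look and compute and a shell command to move; the robot and the scene stay as the last step left them, time stands still between calls to the robot, and variables do not carry over. Pictures are saved under pics/ and viewed, and the job is handed in when it is done.

```bash
mkdir -p pics; cat > h.py <<'E'
import numpy as np, cv2
from workcell import ctrl, cams, ticket
def snap(n,tag):
    im,d=cams.get_image(n); cv2.imwrite(f'pics/{tag}.png',im[:,:,::-1]); np.savez(f'pics/{tag}.npz',im=im,d=d); return im,d
def cal(n):
    c=cams.get_calibration(n); return [np.array(c[k],float) for k in ('camera_matrix','dist_coeffs','R','t')]
def ray(n,uv):
    K,D,R,t=cal(n); p=cv2.undistortPoints(np.array(uv,float).reshape(-1,1,2),K,D).reshape(-1,2)
    return R.T@(-t), np.c_[p,np.ones(len(p))]@R
def atz(n,uv,z):
    o,d=ray(n,uv); return o+d*((z-o[2])/d[:,2])[:,None]
def cloud(n,d):
    v,u=np.mgrid[0:480,0:640]; o,r=ray(n,np.c_[u.ravel(),v.ravel()]); return (o+r*d.reshape(-1,1)).reshape(480,640,3)
def proj(n,X):
    K,D,R,t=cal(n); return cv2.projectPoints(np.array(X,float).reshape(-1,3),cv2.Rodrigues(R)[0],t,K,D)[0].reshape(-1,2)
E
python3 - <<'E'
from h import *
snap('top','top0'); snap('side','side0')
for n in('top','side'): K,D,R,t=cal(n); print(n,K.round(1).tolist(),(-R.T@t).round(3),R[2].round(3))
s=ctrl.get_state(); print({k:np.round(v,3) for k,v in s.items()})
E
```

```text
top [[515.8, 0.0, 329.6], [0.0, 515.8, 240.6], [0.0, 0.0, 1.0]] [ 0.393 -0.087  1.485] [ 0.108 -0.    -0.994]
side [[502.4, 0.0, 318.6], [0.0, 502.4, 242.7], [0.0, 0.0, 1.0]] [0.158 0.766 0.769] [ 0.312 -0.74  -0.596]
{'clock': np.float64(0.1), 'joints': array([-1.381,  0.313,  1.498, -0.   ,  1.331, -0.223]), 'joint_vel': array([ 0.002, -0.001, -0.001, -0.001, -0.   ,  0.001]), 'tau': array([ 3.0000e-03, -4.1290e+01, -2.6014e+01, -0.0000e+00,  3.0000e-03,
        0.0000e+00]), 'position': array([ 0.211, -0.481,  0.218]), 'tool_rot': array([-1.784,  1.57 ,  1.771]), 'wrist_force': array([0.288, 0.563, 0.329]), 'torque': array([-0.018, -0.031, -0.018]), 'width': np.float64(0.086)}
```

View pics/top0.png

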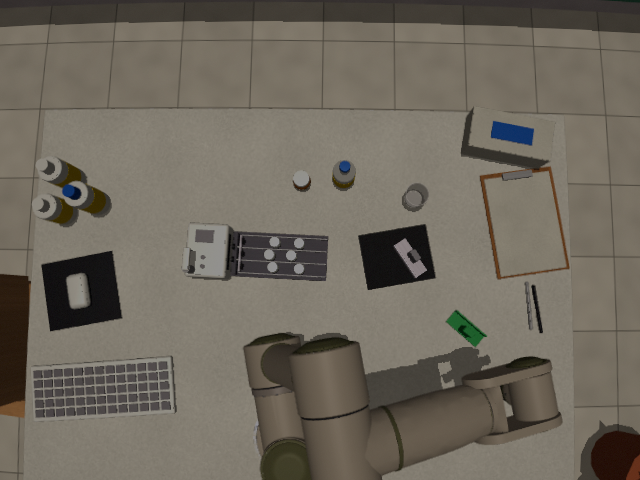

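View pics/side0.png

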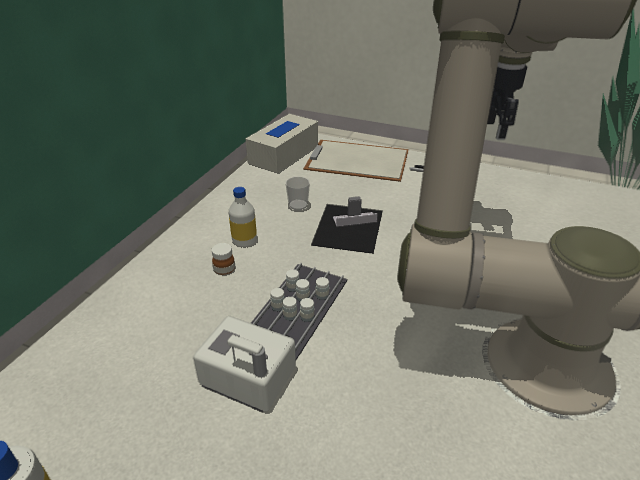

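The top view shows the deck at about (282,257) with six white caps. The housing is at (208,250), so feed runs to image left, world +y. There are two pusher-like things: the grey and aluminium one on the black mat at (411,257), and the green look-alike on the bench at (466,327). The one on the mat fits the description. I'll confirm it in an enlarged crop.

```bash
python3 - <<'E'
from h import *
a=np.load('pics/top0.npz')['im'][215:345,355:495]; b=np.load('pics/top0.npz')['im'][215:290,175:335]
cv2.imwrite('pics/c1.png',cv2.resize(a,None,fx=4.5,fy=4.5,interpolation=cv2.INTER_CUBIC)[:,:,::-1])
cv2.imwrite('pics/c2.png',cv2.resize(b,None,fx=5,fy=5,interpolation=cv2.INTER_CUBIC)[:,:,::-1])
a=np.load('pics/side0.npz')['im'][185:415,190:390]
cv2.imwrite('pics/c3.png',cv2.resize(a,None,fx=2.6,fy=2.6,interpolation=cv2.INTER_CUBIC)[:,:,::-1])
E
```

```text
(no output)
```

View pics/c1.png

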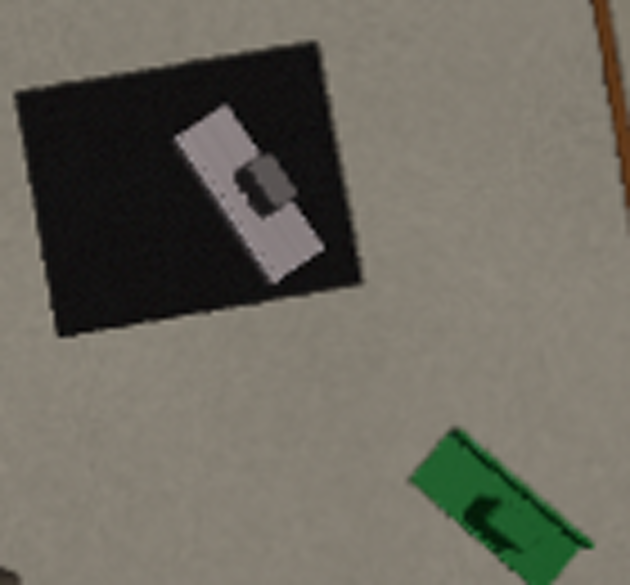

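View pics/c2.png

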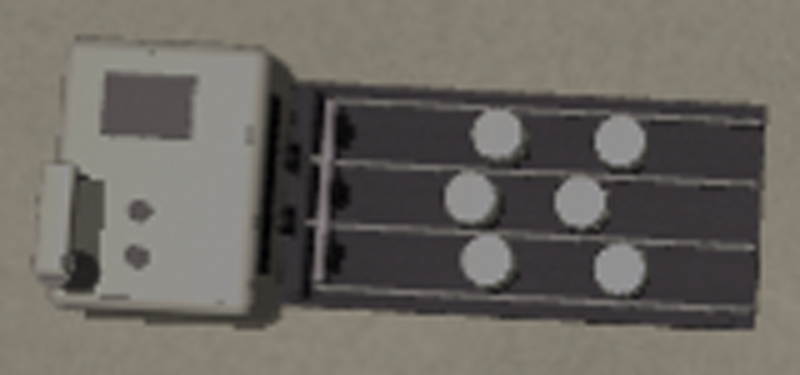

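View pics/c3.png

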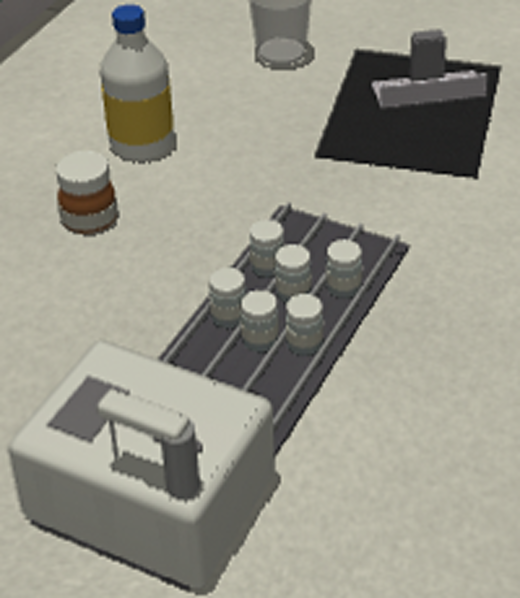

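The crop confirms it: the grey-grip aluminium angle on the mat is the pusher, with its face towards the deck side. The green one is left alone. Now I'll measure.

```bash
python3 - <<'E'
from h import *
z=np.load('pics/top0.npz'); im,d=z['im'].astype(int),z['d']; C=cloud('top',d); S=np.load('pics/side0.npz'); CS=cloud('side',S['d'])
g=im.sum(2)/3
# deck edges
sub=np.zeros((480,640),bool); sub[228:285,238:335]=1
m=(g<95)&sub; 
m=cv2.morphologyEx((sub&(g<95)).astype(np.uint8),cv2.MORPH_CLOSE,np.ones((9,9)))
top=[];bot=[]
for u in range(245,322):
    c=np.where(m[:,u])[0]; top.append((u,c.min()-.5)); bot.append((u,c.max()+.5))
rt=[(np.where(m[v])[0].max()+.5,v) for v in range(240,275)]
L=[]
for n,p in(('top',top),('bot',bot),('rt',rt)):
    W=atz('top',p,.006)[:,:2]; vx,vy,x,y=cv2.fitLine(W.astype(np.float32),cv2.DIST_HUBER,0,.001,.001).ravel(); 
    if n!='rt' and vy<0: vx,vy=-vx,-vy
    L.append((np.array([x,y]),np.array([vx,vy]))); print(n,x,y,np.degrees(np.arctan2(vy,vx)))
def inter(a,b):
    s=np.linalg.solve(np.c_[a[1],-b[1]],b[0]-a[0]); return a[0]+s[0]*a[1]
A,B=inter(L[0],L[2]),inter(L[1],L[2]); print('corners',A,B,np.linalg.norm(A-B))
# caps
sub[:]=0; sub[230:280,255:320]=1
n,lab,st,ce=cv2.connectedComponentsWithStats(((g>120)&sub).astype(np.uint8))
caps=[ce[i] for i in range(1,n) if st[i,4]>30]; print('caps',np.c_[caps,atz('top',caps,.047)].round(3))
# pusher
for nm,CC in(('top',C),('side',CS)):
    P=CC.reshape(-1,3); 
    b=(P[:,0]>.25)&(P[:,0]<.5)&(P[:,1]<-.17)&(P[:,1]>-.45)
    gt=P[b&(P[:,2]>.045)&(P[:,2]<.085)]; print(nm,'grip pts',len(gt),gt.mean(0),gt[:,2].max(), cv2.minAreaRect(gt[:,:2].astype(np.float32)*1000))
W=atz('top',[(u,v) for v in range(225,290) for u in range(385,435) if g[v,u]>75],.02) 
mm=(g>105); mm[:, :375]=0; mm[:,432:]=0; mm[:232]=0; mm[281:]=0
vs,us=np.where(mm); W=atz('top',np.c_[us,vs],.006); print('push area',len(us),cv2.minAreaRect(W[:,:2].astype(np.float32)*1000))
cv2.imwrite('pics/mm.png',cv2.resize((mm[215:300,350:450]*255).astype(np.uint8),None,fx=5,fy=5))
E
```

```text
top 0.5732829 0.047881145 87.75069
bot 0.44284347 0.059187114 87.52598
rt 0.50929993 -0.07991369 -1.8805531
corners [ 0.5681874  -0.08184719] [ 0.43693605 -0.07753773] 0.13132209
caps [[ 2.92242e+02  2.31433e+02  5.73000e-01  1.80000e-02  4.70000e-02]
 [ 2.73901e+02  2.41099e+02  5.46000e-01  6.90000e-02  4.70000e-02]
 [ 2.98513e+02  2.42566e+02  5.42000e-01 -0.00000e+00  4.70000e-02]
 [ 2.68500e+02  2.53868e+02  5.09000e-01  8.30000e-02  4.70000e-02]
 [ 2.90558e+02  2.54844e+02  5.07000e-01  2.20000e-02  4.70000e-02]
 [ 2.71892e+02  2.66500e+02  4.74000e-01  7.30000e-02  4.70000e-02]
 [ 2.98432e+02  2.68203e+02  4.70000e-01 -1.00000e-03  4.70000e-02]
 [ 2.66122e+02  2.78683e+02  4.40000e-01  8.80000e-02  4.70000e-02]]
top grip pts 14 [ 0.49708437 -0.3271099   0.06153187] 0.06844858083481498 ((496.0318298339844, -327.3449401855469), (13.855997085571289, 5.969587802886963), 85.4207534790039)
side grip pts 11 [ 0.49901813 -0.32670504  0.0574567 ] 0.0691683758584517 ((499.2353820800781, -326.2917785644531), (9.645675659179688, 2.0569000244140625), 69.53980255126953)
push area 474 ((512.7460327148438, -326.6283874511719), (107.44461059570312, 139.32034301757812), 89.53106689453125)
```

View pics/mm.png

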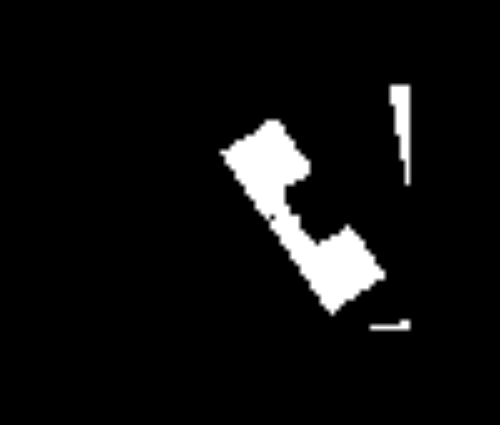

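```bash
python3 - <<'E'
from h import *
z=np.load('pics/top0.npz'); im,d=z['im'].astype(int),z['d']; C=cloud('top',d); S=np.load('pics/side0.npz'); CS=cloud('side',S['d'])
g=im.sum(2)/3
for nm,CC in(('top',C),('side',CS)):
    P=CC.reshape(-1,3); b=(P[:,0]>.4)&(P[:,0]<.6)&(P[:,1]<-.2)&(P[:,1]>-.4)
    gt=P[b&(P[:,2]>.05)&(P[:,2]<.085)]; print(nm,len(gt),gt.mean(0).round(4),np.median(gt[:,2]),cv2.minAreaRect(gt[:,:2].astype(np.float32)*1000))
    al=P[b&(P[:,2]>.018)&(P[:,2]<.036)]; print(' face pts',len(al),cv2.minAreaRect(al[:,:2].astype(np.float32)*1000) if len(al)>5 else '')
mm=(g>105); mm[:, :385]=0; mm[:,430:]=0; mm[:232]=0; mm[279:]=0
e=[(np.where(mm[v])[0].min()-.5,v) for v in range(246,276)]
W=atz('top',e,.029)[:,:2].astype(np.float32); vx,vy,x,y=cv2.fitLine(W,cv2.DIST_HUBER,0,.001,.001).ravel()
print('face edge',x,y,np.degrees(np.arctan2(vy,vx)))
vs,us=np.where(mm); W=atz('top',np.c_[us,vs],.015)
t=np.array([vx,vy]); s=(W[:,:2]-[x,y])@t; nrm=np.array([-t[1],t[0]]); q=(W[:,:2]-[x,y])@nrm; print('along',s.min(),s.max(),'mid',np.array([x,y])+t*(s.min()+s.max())/2,'across',q.min(),q.max())
s=ctrl.get_state(); from scipy.spatial.transform import Rotation as Ro
print(Ro.from_euler('xyz',s['tool_rot']).as_matrix().round(3))
c=im[225:295,375:445].astype(np.uint8); cv2.imwrite('pics/c4.png',cv2.resize(c,None,fx=8,fy=8,interpolation=cv2.INTER_CUBIC)[:,:,::-1])
c=im[225:290,225:275].astype(np.uint8); cv2.imwrite('pics/c5.png',cv2.resize(c,None,fx=9,fy=9,interpolation=cv2.INTER_CUBIC)[:,:,::-1])
E
```

```text
top 87 [ 0.5102 -0.3235  0.0639] 0.06485061695372796 ((510.8167724609375, -324.4256896972656), (33.676414489746094, 18.544384002685547), 32.436832427978516)
 face pts 89 ((500.8341064453125, -309.4139404296875), (109.65691375732422, 24.48308563232422), 34.504722595214844)
side 113 [ 0.5137 -0.3204  0.0625] 0.06420622888300109 ((514.0704956054688, -323.3148193359375), (34.83653259277344, 23.54319190979004), 36.905189514160156)
 face pts 261 ((504.967041015625, -310.19879150390625), (109.7963638305664, 36.92796325683594), 30.8356990814209)
face edge 0.4966868 -0.29871735 34.43559
along -0.05830888716023505 0.05236857660102536 mid [ 0.49423711 -0.30039691] across -0.10906335725668785 -0.0023217801665216973
[[-0.     0.401 -0.916]
 [ 0.001 -0.916 -0.401]
 [-1.    -0.001 -0.   ]]
```

View pics/c4.png

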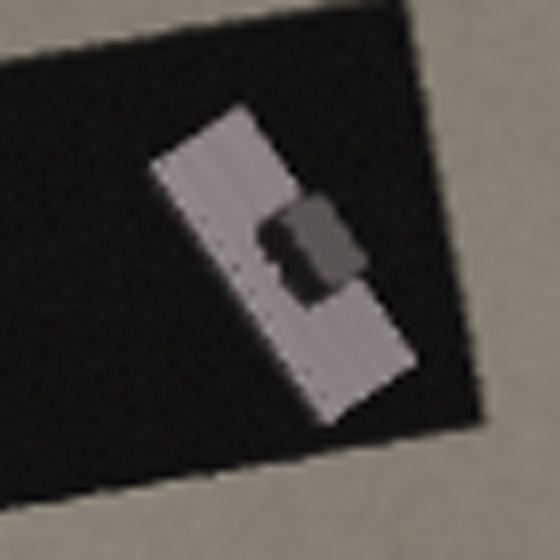

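View pics/c5.png

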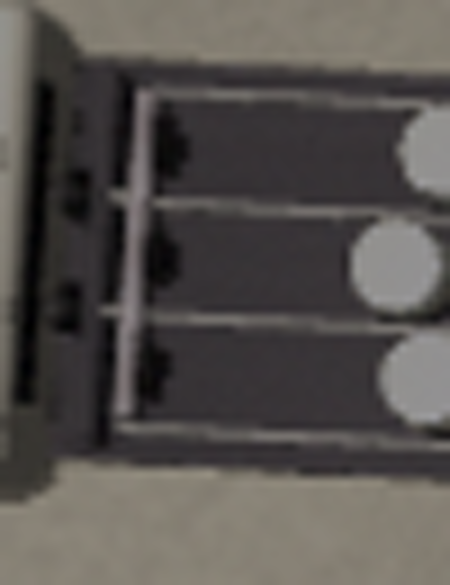

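Deck axis: world yaw is about 87.7°, with the open end centred at (0.503, -0.080). The pusher grip is at (0.511, -0.3245) with its face normal at 124.4°. I'll grasp it with the jaws along its y, which needs a spin of about -100.8°.

```bash
python3 -m jog '[{"hand":85,"spin":-1},{"hand":85,"spin":-1},{"hand":85,"spin":-1},{"hand":85,"spin":-1},{"hand":85,"spin":-1},{"hand":85,"spin":-1},{"hand":85,"spin":-1},{"hand":85,"spin":-1},{"hand":85,"spin":-1},{"hand":85,"spin":-1}]' 40; python3 -m jog '[{"hand":85,"spin":-1},{"hand":85,"spin":-1},{"hand":85,"spin":-1},{"hand":85,"spin":-1},{"hand":85,"spin":-1},{"hand":85,"spin":-1},{"hand":85,"spin":-0.8},{"hand":85,"ty":0.5},{"hand":85,"ty":1},{"hand":85,"ty":1}]'; python3 -m jog '[{"hand":85,"ty":1,"tz":0.16},{"hand":85,"ty":1,"tz":0.16},{"hand":85,"ty":1,"tz":0.16},{"hand":85,"ty":1,"tz":0.16},{"hand":85,"ty":1,"tz":0.16},{"hand":85,"ty":1,"tz":0.16},{"hand":85,"ty":1,"tz":0.16},{"hand":85,"ty":1,"tz":0.16},{"hand":85,"ty":1,"tz":0.16},{"hand":85,"ty":0.5,"tz":0.16}]'
python3 -c "
from h import *
from scipy.spatial.transform import Rotation as Ro
s=ctrl.get_state();M=Ro.from_euler('xyz',s['tool_rot']).as_matrix();e=np.array([.511,-.3245,.042])-s['position'];print(s['position'],(M.T@e/.025).round(3),np.degrees(np.arctan2(M[1,1],M[0,1])),M[:,0],s['width'],s['wrist_force'])"
```

```text
[ 0.21057249 -0.48066564  0.21841153] [  7.061  -0.893 -13.512] -66.34583586723005 [-2.22429482e-04  1.09878032e-03 -9.99999372e-01] 0.08559095524199783 [0.28773296 0.56310151 0.32918522]invalid input
invalid input
invalid input
```

```bash
python3 -m jog '[{"hand":85,"tx":0,"ty":0,"tz":0,"spin":-1},{"hand":85,"tx":0,"ty":0,"tz":0,"spin":-1},{"hand":85,"tx":0,"ty":0,"tz":0,"spin":-1},{"hand":85,"tx":0,"ty":0,"tz":0,"spin":-1},{"hand":85,"tx":0,"ty":0,"tz":0,"spin":-1},{"hand":85,"tx":0,"ty":0,"tz":0,"spin":-1},{"hand":85,"tx":0,"ty":0,"tz":0,"spin":-1},{"hand":85,"tx":0,"ty":0,"tz":0,"spin":-1},{"hand":85,"tx":0,"ty":0,"tz":0,"spin":-1},{"hand":85,"tx":0,"ty":0,"tz":0,"spin":-1}]' 40
```

```text
clock: 0.93
position: [0.2106, -0.4807, 0.2185]
tool_rot: [-2.849, 1.57, 1.758]
wrist_force: [0.5, 0.7, 0.4]
width: 0.0849
```

```bash
cat >> h.py <<'E'
from scipy.spatial.transform import Rotation as Ro
def st(target=None):
    s=ctrl.get_state();M=Ro.from_euler('xyz',s['tool_rot']).as_matrix()
    print('t',round(s['clock'],2),'pos',s['position'].round(4) if hasattr(s['position'],'round') else np.round(s['position'],4),'yawY',np.degrees(np.arctan2(M[1,1],M[0,1])).round(2),'xax',M[:,0].round(3),'w',round(s['width'],4),'F',np.round(s['wrist_force'],2),'T',np.round(s['torque'],3))
    if target is not None: print('units to target',(M.T@(np.array(target)-s['position'])/.025).round(3))
E
python3 -m jog '[{"hand":85,"tx":0,"ty":0,"tz":0,"spin":-1},{"hand":85,"tx":0,"ty":0,"tz":0,"spin":-1},{"hand":85,"tx":0,"ty":0,"tz":0,"spin":-1},{"hand":85,"tx":0,"ty":0,"tz":0,"spin":-1},{"hand":85,"tx":0,"ty":0,"tz":0,"spin":-1},{"hand":85,"tx":0,"ty":0,"tz":0,"spin":-1},{"hand":85,"tx":0,"ty":0,"tz":0,"spin":-0.8},{"hand":85,"tx":0,"ty":0.5,"tz":0,"spin":0},{"hand":85,"tx":0,"ty":1,"tz":0,"spin":0},{"hand":85,"tx":0,"ty":1,"tz":0,"spin":0}]'
python3 -m jog '[{"hand":85,"tx":0,"ty":1,"tz":0.16,"spin":0},{"hand":85,"tx":0,"ty":1,"tz":0.16,"spin":0},{"hand":85,"tx":0,"ty":1,"tz":0.16,"spin":0},{"hand":85,"tx":0,"ty":1,"tz":0.16,"spin":0},{"hand":85,"tx":0,"ty":1,"tz":0.16,"spin":0},{"hand":85,"tx":0,"ty":1,"tz":0.16,"spin":0},{"hand":85,"tx":0,"ty":1,"tz":0.16,"spin":0},{"hand":85,"tx":0,"ty":1,"tz":0.16,"spin":0},{"hand":85,"tx":0,"ty":1,"tz":0.16,"spin":0},{"hand":85,"tx":0,"ty":0.5,"tz":0.16,"spin":0}]'
python3 -c "
from h import *
st([.511,-.3245,.042])"
```

```text
clock: 1.77
position: [0.2629, -0.4447, 0.2186]
tool_rot: [2.54, 1.57, 1.566]
wrist_force: [0.7, -0.2, 0.5]
width: 0.0853
clock: 2.6
position: [0.483, -0.3416, 0.2186]
tool_rot: [2.444, 1.57, 1.473]
wrist_force: [-0.5, -0.9, -0.1]
width: 0.0852
t 2.6 pos [ 0.483  -0.3416  0.2186] yawY 34.4 xax [ 0.     0.001 -1.   ] w 0.0852 F [-0.52 -0.95 -0.07] T [-0.009  0.06   0.025]
units to target [7.065 1.307 0.075]
```

```bash

python3 -m jog '[{"hand":85,"tx":0,"ty":0.6,"tz":0.07,"spin":0},{"hand":85,"tx":0.5,"ty":0.7,"tz":0,"spin":0},{"hand":85,"tx":1,"ty":0,"tz":0,"spin":0},{"hand":85,"tx":1,"ty":0,"tz":0,"spin":0},{"hand":85,"tx":1,"ty":0,"tz":0,"spin":0},{"hand":85,"tx":0.5,"ty":0,"tz":0,"spin":0},{"hand":70,"tx":0,"ty":0,"tz":0,"spin":0},{"hand":70,"tx":0,"ty":0,"tz":0,"spin":0},{"hand":70,"tx":0,"ty":0,"tz":0,"spin":0},{"hand":70,"tx":0,"ty":0,"tz":0,"spin":0}]'
python3 -c "
from h import *
st([.511,-.3245,.042])
im,d=snap('side','s1'); snap('top','t1'); cv2.imwrite('pics/s1c.png',cv2.resize(im[120:280,280:440],None,fx=3.6,fy=3.6,interpolation=cv2.INTER_CUBIC)[:,:,::-1])"
```

```text
clock: 3.43
position: [0.509, -0.3275, 0.1203]
tool_rot: [0.216, 1.568, -0.754]
wrist_force: [0.0, -0.4, 1.3]
width: 0.0701
t 3.43 pos [ 0.509  -0.3275  0.1203] yawY 34.42 xax [ 0.002 -0.002 -1.   ] w 0.0701 F [ 0.02 -0.4   1.26] T [-0.029  0.009  0.016]
units to target [ 3.134  0.135 -0.062]
```

View pics/s1c.png

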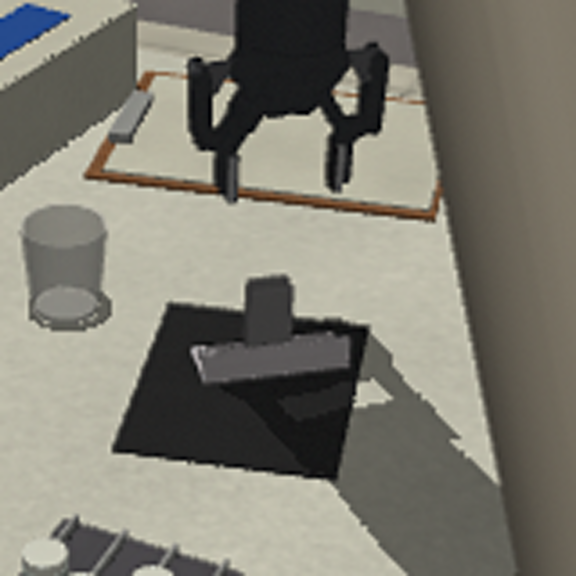

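The open fingers straddle the grip, which is centred between them at crop (268,300). I'll descend and close.

```bash

python3 -m jog '[{"hand":70,"tx":0.3,"ty":0.135,"tz":-0.06,"spin":0},{"hand":70,"tx":0.5,"ty":0,"tz":0,"spin":0},{"hand":70,"tx":0.5,"ty":0,"tz":0,"spin":0},{"hand":70,"tx":0.5,"ty":0,"tz":0,"spin":0},{"hand":70,"tx":0.5,"ty":0,"tz":0,"spin":0},{"hand":70,"tx":0.4,"ty":0,"tz":0,"spin":0},{"hand":70,"tx":0.25,"ty":0,"tz":0,"spin":0},{"hand":70,"tx":0.15,"ty":0,"tz":0,"spin":0},{"hand":70,"tx":0,"ty":0,"tz":0,"spin":0},{"hand":70,"tx":0,"ty":0,"tz":0,"spin":0}]'
python3 -c "
from h import *
st([.511,-.3245,.042])"
```

```text
clock: 4.37
position: [0.5105, -0.3242, 0.0418]
tool_rot: [0.203, 1.57, -0.766]
wrist_force: [-0.4, -0.3, 0.1]
width: 0.0699
t 4.37 pos [ 0.5105 -0.3242  0.0418] yawY 34.45 xax [ 0. -0. -1.] w 0.0699 F [-0.39 -0.31  0.1 ] T [-0.043  0.002 -0.026]
units to target [-0.01   0.01   0.019]
```

```bash

python3 -m jog '[{"hand":40,"tx":0,"ty":0,"tz":0,"spin":0},{"hand":38,"tx":0,"ty":0,"tz":0,"spin":0},{"hand":36,"tx":0,"ty":0,"tz":0,"spin":0},{"hand":30,"tx":0,"ty":0,"tz":0,"spin":0},{"hand":25,"tx":0,"ty":0,"tz":0,"spin":0},{"hand":20,"tx":0,"ty":0,"tz":0,"spin":0},{"hand":20,"tx":0,"ty":0,"tz":0,"spin":0},{"hand":20,"tx":0,"ty":0,"tz":0,"spin":0},{"hand":20,"tx":0,"ty":0,"tz":0,"spin":0},{"hand":20,"tx":0,"ty":0,"tz":0,"spin":0}]' 60
python3 -c "
from h import *
st([.511,-.3245,.042])
im,d=snap('side','s2'); im2,d=snap('top','t2'); a=cv2.resize(im[120:280,280:440],(400,400)); b=cv2.resize(im2[215:295,365:445],(400,400));cv2.imwrite('pics/s2c.png',np.hstack([a,b])[:,:,::-1])"
```

```text
clock: 5.2
position: [0.5108, -0.3245, 0.0422]
tool_rot: [0.277, 1.569, -0.693]
wrist_force: [0.4, -0.6, 4.9]
width: 0.0323
t 5.2 pos [ 0.5108 -0.3245  0.0422] yawY 34.45 xax [ 0.001 -0.001 -1.   ] w 0.0323 F [ 0.43 -0.58  4.85] T [ 0.079 -0.173 -0.   ]
units to target [0.009 0.004 0.005]
```

View pics/s2c.png

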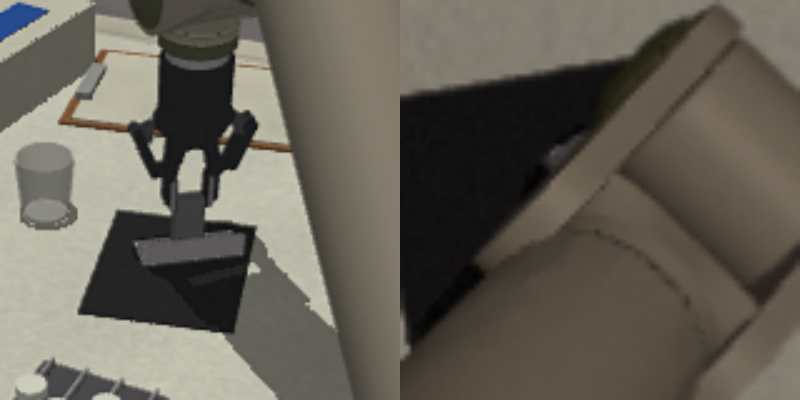

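Gripped. Now I'll lift, turn, then carry.

```bash

python3 -m jog '[{"hand":20,"tx":-0.3,"ty":0,"tz":0,"spin":0},{"hand":20,"tx":-0.6,"ty":0,"tz":0,"spin":0},{"hand":20,"tx":-0.7,"ty":0,"tz":0,"spin":0},{"hand":20,"tx":-0.7,"ty":0,"tz":0,"spin":1},{"hand":20,"tx":-0.3,"ty":0,"tz":0,"spin":1},{"hand":20,"tx":0,"ty":0,"tz":0,"spin":1},{"hand":20,"tx":0,"ty":0,"tz":0,"spin":1},{"hand":20,"tx":0,"ty":0,"tz":0,"spin":1},{"hand":20,"tx":0,"ty":0,"tz":0,"spin":1},{"hand":20,"tx":0,"ty":0,"tz":0,"spin":0.12}]' 60
python3 -c "
from h import *
st([.503,-.075,.10])
im,d=snap('side','s3'); cv2.imwrite('pics/s3c.png',cv2.resize(im[120:300,250:440],None,fx=3.1,fy=3.1,interpolation=cv2.INTER_CUBIC)[:,:,::-1])"
```

```text
clock: 6.13
position: [0.51, -0.3239, 0.1063]
tool_rot: [-2.201, 1.57, 2.468]
wrist_force: [0.2, -0.1, -1.7]
width: 0.0319
t 6.13 pos [ 0.51   -0.3239  0.1063] yawY -2.49 xax [-0.001  0.001 -1.   ] w 0.0319 F [ 0.24 -0.08 -1.74] T [-0.073 -0.01  -0.03 ]
units to target [ 0.259 -0.714 -9.933]
```

View pics/s3c.png

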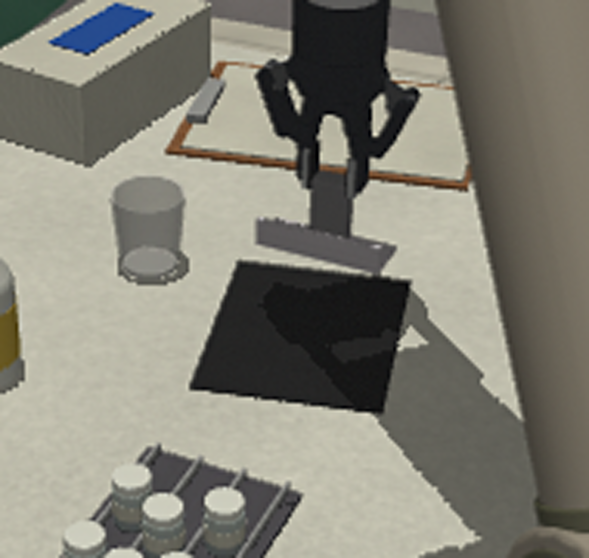

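The pusher hangs level at crop (330,240), and the wrist reads its weight (-1.74 N).

```bash

python3 -m jog '[{"hand":20,"tx":0,"ty":-0.07,"tz":-0.5,"spin":0},{"hand":20,"tx":0,"ty":-0.07,"tz":-1,"spin":0},{"hand":20,"tx":0,"ty":-0.07,"tz":-1,"spin":0},{"hand":20,"tx":0,"ty":-0.07,"tz":-1,"spin":0},{"hand":20,"tx":0,"ty":-0.07,"tz":-1,"spin":0},{"hand":20,"tx":0,"ty":-0.07,"tz":-1,"spin":0},{"hand":20,"tx":0,"ty":-0.07,"tz":-1,"spin":0},{"hand":20,"tx":0,"ty":-0.07,"tz":-1,"spin":0},{"hand":20,"tx":0,"ty":-0.07,"tz":-1,"spin":0},{"hand":20,"tx":0,"ty":-0.07,"tz":-0.5,"spin":0}]'
python3 -c "
from h import *
st([.503,-.075,.057])"
```

```text
clock: 7.02
position: [0.5013, -0.0962, 0.1064]
tool_rot: [-2.374, 1.57, 2.304]
wrist_force: [0.0, 0.4, -1.5]
width: 0.032
t 7.02 pos [ 0.5013 -0.0962  0.1064] yawY -2.0 xax [-0.001  0.001 -1.   ] w 0.032 F [ 0.04  0.42 -1.49] T [-0.016 -0.03  -0.024]
units to target [ 1.978  0.038 -0.848]
```

```bash

python3 -m jog '[{"hand":20,"tx":0,"ty":0.04,"tz":-0.5,"spin":0.05},{"hand":20,"tx":0.4,"ty":0,"tz":-0.35,"spin":0},{"hand":20,"tx":0.5,"ty":0,"tz":0,"spin":0},{"hand":20,"tx":0.5,"ty":0,"tz":0,"spin":0},{"hand":20,"tx":0.3,"ty":0,"tz":0,"spin":0},{"hand":20,"tx":0.15,"ty":0,"tz":0,"spin":0},{"hand":20,"tx":0,"ty":0,"tz":0,"spin":0},{"hand":20,"tx":0,"ty":0,"tz":0,"spin":0},{"hand":20,"tx":0,"ty":0,"tz":0,"spin":0},{"hand":20,"tx":0,"ty":0,"tz":0,"spin":0}]'
python3 -c "
from h import *
st([.503,-.075,.057])
im,d=snap('side','s4'); im2,d=snap('top','t4'); a=cv2.resize(im[190:340,230:380],(500,500),interpolation=cv2.INTER_CUBIC);cv2.imwrite('pics/s4c.png',a[:,:,::-1]); cv2.imwrite('pics/t4c.png',cv2.resize(im2[210:320,220:400],None,fx=4.4,fy=4.4)[:,:,::-1])"
```

```text
clock: 7.85
position: [0.504, -0.0776, 0.0607]
tool_rot: [1.275, 1.57, -0.341]
wrist_force: [0.1, 0.2, -1.8]
width: 0.0319
t 7.85 pos [ 0.504  -0.0776  0.0607] yawY -2.57 xax [ 0.001 -0.    -1.   ] w 0.0319 F [ 0.05  0.15 -1.76] T [-0.025 -0.026  0.008]
units to target [ 0.147 -0.044 -0.103]
```

View pics/s4c.png

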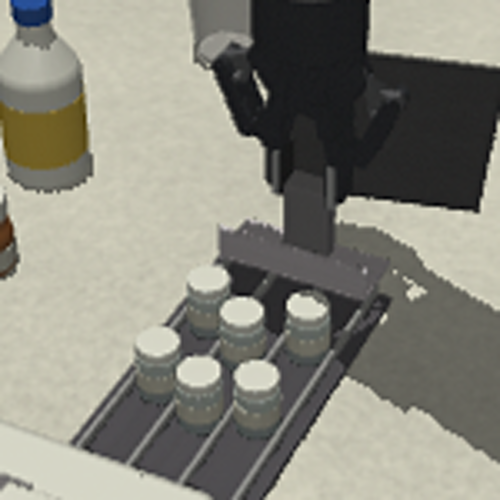

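View pics/t4c.png

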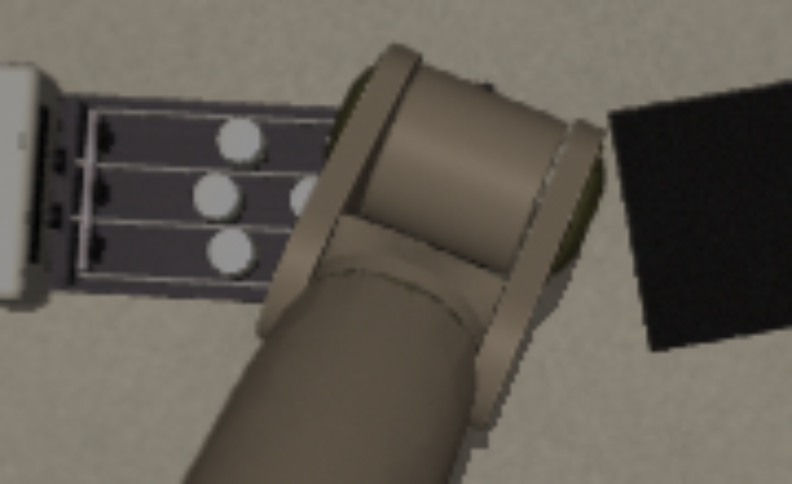

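```bash
cat >> h.py <<'E'
DO=np.array([.5079,.0552]); DY=np.radians(87.7)
def dk(x,y,z,o=None,yaw=None):
    o=DO if o is None else o; yaw=DY if yaw is None else yaw
    return [o[0]+x*np.cos(yaw)-y*np.sin(yaw),o[1]+x*np.sin(yaw)+y*np.cos(yaw),z]
def pusher(s):
    M=Ro.from_euler('xyz',s['tool_rot']).as_matrix(); yaw=np.arctan2(M[1,1],M[0,1])+np.pi/2
    p=s['position']; f=np.array(p[:2])+.03*np.array([np.cos(yaw),np.sin(yaw)])
    return f,yaw,p[2]-.039
E
cat > ov.py <<'E'
import sys
from h import *
tag,cam=sys.argv[1],sys.argv[2]; u0,v0,u1,v1=map(int,sys.argv[3:7]); k=float(sys.argv[7])
im=np.load(f'pics/{tag}.npz')['im']; a=cv2.resize(im[v0:v1,u0:u1],None,fx=k,fy=k,interpolation=cv2.INTER_CUBIC)[:,:,::-1].copy()
def L(P,c,cl=True):
    q=((proj(cam,P)+.5-[u0,v0])*k).astype(int); cv2.polylines(a,[q.reshape(-1,1,2)],cl,c,1,cv2.LINE_AA)
f,yaw,z=pusher(ctrl.get_state())
L([dk(0,y,zz,f,yaw) for y,zz in((-.056,z),(.056,z),(.056,z+.026),(-.056,z+.026))],(0,0,255))
L([dk(-.135,-.065,.006),dk(.115,-.065,.006),dk(.115,.065,.006),dk(-.135,.065,.006)],(0,255,0))
for y in(-.054,-.018,.018,.054): L([dk(-.133,y,.014),dk(.117,y,.014)],(255,255,0),False)
cv2.imwrite(f'pics/{tag}_ov.png',a)
E
python3 ov.py s4 side 230 190 390 340 5
```

```text
(no output)
```

View pics/s4_ov.png

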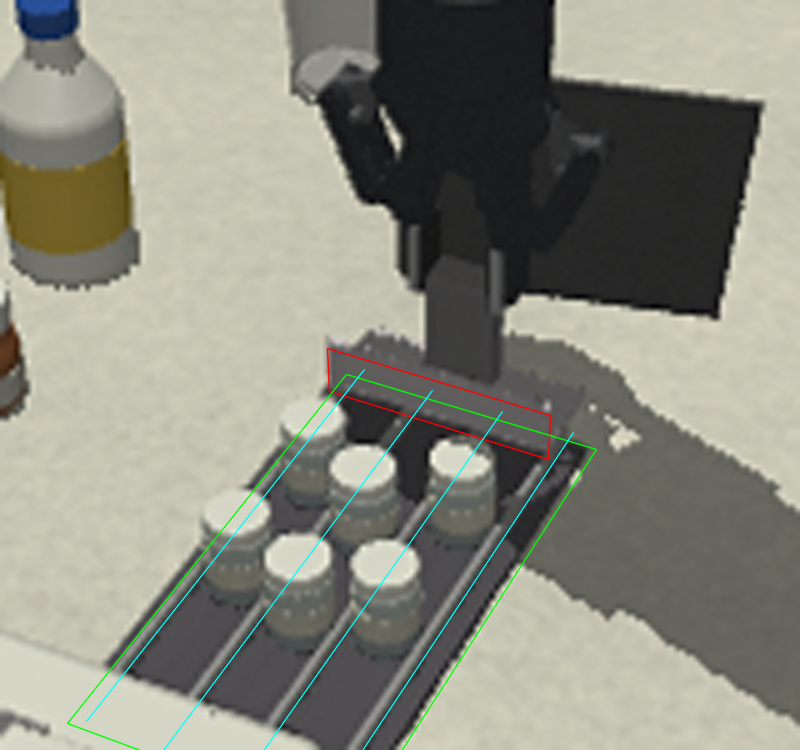

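```bash
python3 - <<'E'
from h import *
for p,q in (((400,415),(190,690)),((355,745),(545,465)),((272,718),(320,655))):
    W=atz('side',[(230+p[0]/5,190+p[1]/5),(230+q[0]/5,190+q[1]/5)],.014); d=W[1]-W[0]; print(W.round(4).tolist(),np.degrees(np.arctan2(abs(d[1]),d[0]*np.sign(d[1]))))
a=np.load('pics/side0.npz')['im']; 
cv2.imwrite('pics/c6.png',cv2.resize(a[255:365,235:355],None,fx=6,fy=5.4,interpolation=cv2.INTER_CUBIC)[:,:,::-1])
E
```

```text
[[0.5257, -0.0545, 0.014], [0.5346, 0.1391, 0.014]] 87.34389042306567
[[0.4599, 0.1401, 0.014], [0.4508, -0.048, 0.014]] 87.21451766080321
[[0.4969, 0.1399, 0.014], [0.494, 0.1004, 0.014]] 85.85931979155237
```

View pics/c6.png

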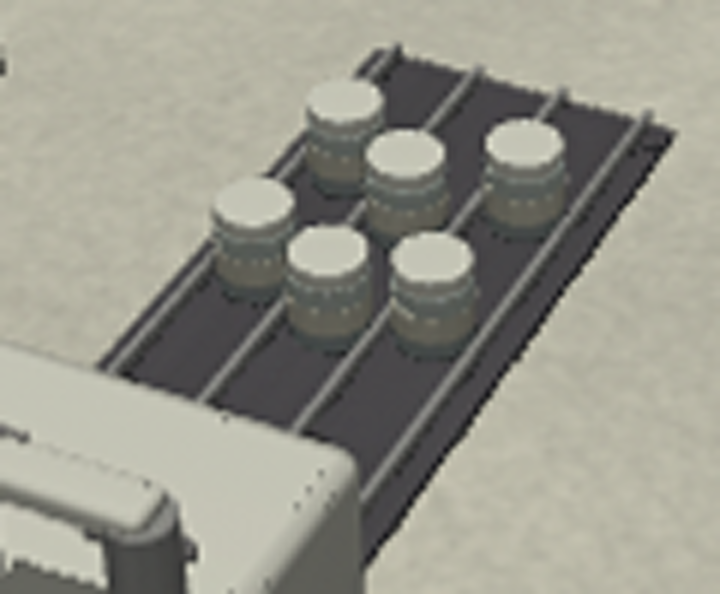

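```bash
python3 - <<'E'
from h import *
for p,q in (((397,50),(112,370)),((478,72),(205,400)),((557,95),(300,428)),((645,115),(365,500))):
    W=atz('side',[(235+p[0]/6,255+p[1]/5.4),(235+q[0]/6,255+q[1]/5.4)],.014); d=W[1]-W[0]; print(W.round(4).tolist(),np.degrees(np.arctan2(d[1],d[0])))
# pads in top image c5: face at crop x ~188 rel. (225,225) k9
for z in(.02,.03): print(z,atz('top',[(225+188/9-.5,225+148/9-.5),(225+180/9-.5,225+258/9-.5),(225+172/9-.5,225+372/9-.5)],z).round(4).tolist())
E
```

```text
[[0.558, -0.0759, 0.014], [0.5678, 0.1394, 0.014]] 87.39525703341798
[[0.5224, -0.0745, 0.014], [0.5311, 0.1408, 0.014]] 87.69455726855658
[[0.4879, -0.0721, 0.014], [0.495, 0.1411, 0.014]] 88.10617212581747
[[0.4517, -0.0731, 0.014], [0.4599, 0.1645, 0.014]] 88.02414873180403
0.02 [[0.5478, 0.1539, 0.02], [0.5127, 0.1554, 0.02], [0.4765, 0.1569, 0.02]]
0.03 [[0.5468, 0.1523, 0.03], [0.5119, 0.1538, 0.03], [0.4759, 0.1553, 0.03]]
```

```bash

python3 -m jog '[{"hand":20,"tx":0.1,"ty":0,"tz":0,"spin":-0.045},{"hand":20,"tx":0.1,"ty":0,"tz":0,"spin":0},{"hand":20,"tx":0,"ty":0,"tz":-0.1,"spin":0},{"hand":20,"tx":0,"ty":0,"tz":-0.15,"spin":0},{"hand":20,"tx":0,"ty":0,"tz":-0.15,"spin":0},{"hand":20,"tx":0,"ty":0,"tz":-0.15,"spin":0},{"hand":20,"tx":0,"ty":0,"tz":-0.15,"spin":0},{"hand":20,"tx":0,"ty":0,"tz":-0.15,"spin":0},{"hand":20,"tx":0,"ty":0,"tz":-0.15,"spin":0},{"hand":20,"tx":0,"ty":0,"tz":-0.1,"spin":0}]'
python3 -c "
from h import *
st([.509,.05,.0555])
"
```

```text
clock: 8.78
position: [0.5048, -0.0494, 0.0552]
tool_rot: [1.759, 1.571, 0.149]
wrist_force: [-0.7, -0.7, -1.4]
width: 0.0322
t 8.78 pos [ 0.5048 -0.0494  0.0552] yawY -2.28 xax [ 0.  0. -1.] w 0.0322 F [-0.75 -0.75 -1.4 ] T [-0.009  0.021  0.044]
units to target [-0.013  0.012 -3.979]
```

```bash

python3 -m jog '[{"hand":20,"tx":0,"ty":0,"tz":-0.08,"spin":0},{"hand":20,"tx":0,"ty":0,"tz":-0.12,"spin":0},{"hand":20,"tx":0,"ty":0,"tz":-0.12,"spin":0},{"hand":20,"tx":0,"ty":0,"tz":-0.12,"spin":0},{"hand":20,"tx":0,"ty":0,"tz":-0.12,"spin":0},{"hand":20,"tx":0,"ty":0,"tz":-0.12,"spin":0},{"hand":20,"tx":0,"ty":0,"tz":-0.12,"spin":0},{"hand":20,"tx":0,"ty":0,"tz":-0.12,"spin":0},{"hand":20,"tx":0,"ty":0,"tz":-0.12,"spin":0},{"hand":20,"tx":0,"ty":0,"tz":-0.08,"spin":0}]'
python3 -c "
from h import *
st([.509,.05,.0555])
snap('side','s5')
"; python3 ov.py s5 side 220 190 380 340 5
```

```text
clock: 9.62
position: [0.5059, -0.0216, 0.0552]
tool_rot: [-1.891, 1.571, 2.782]
wrist_force: [0.1, -1.2, -1.8]
width: 0.032
t 9.62 pos [ 0.5059 -0.0216  0.0552] yawY -2.29 xax [-0.  0. -1.] w 0.032 F [ 0.08 -1.2  -1.8 ] T [-0.242  0.018 -0.016]
units to target [-0.014  0.011 -2.866]
```

View pics/s5_ov.png

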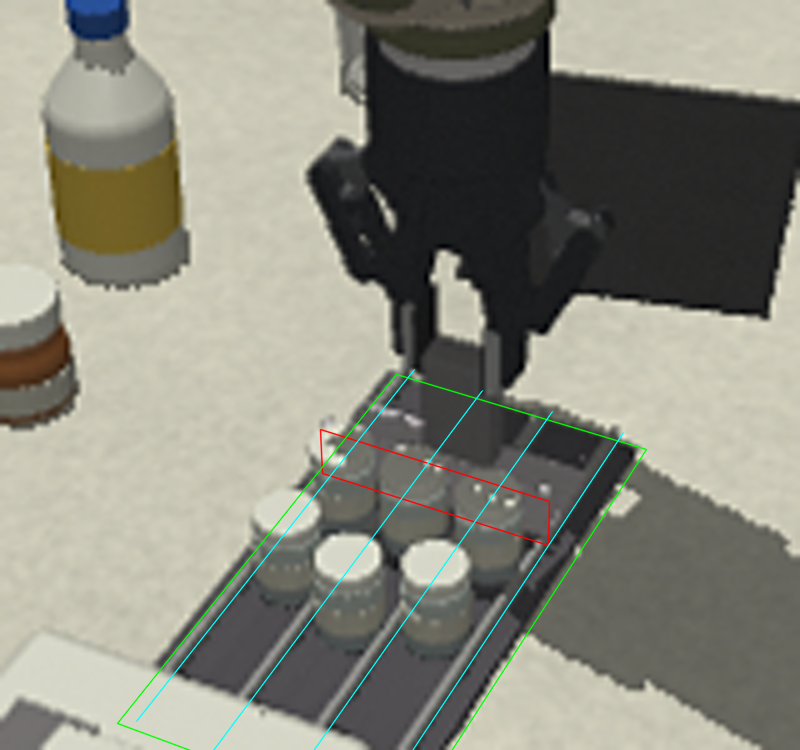

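The back vials are upright against the face. The drag is about 1 N and nothing has tilted. I'll push on.

```bash

python3 -m jog '[{"hand":20,"tx":0,"ty":0,"tz":-0.12,"spin":0},{"hand":20,"tx":0,"ty":0,"tz":-0.15,"spin":0},{"hand":20,"tx":0,"ty":0,"tz":-0.15,"spin":0},{"hand":20,"tx":0,"ty":0,"tz":-0.15,"spin":0},{"hand":20,"tx":0,"ty":0,"tz":-0.15,"spin":0},{"hand":20,"tx":0,"ty":0,"tz":-0.15,"spin":0},{"hand":20,"tx":0,"ty":0,"tz":-0.15,"spin":0},{"hand":20,"tx":0,"ty":0,"tz":-0.15,"spin":0},{"hand":20,"tx":0,"ty":0,"tz":-0.15,"spin":0},{"hand":20,"tx":0,"ty":0,"tz":-0.12,"spin":0}]'
python3 -c "
from h import *
st([.509,.05,.0555])
snap('side','s6'); snap('top','t6')
"; python3 ov.py s6 side 210 190 370 340 5; python3 ov.py t6 top 170 210 350 330 4.4
```

```text
clock: 10.5
position: [0.5073, 0.0144, 0.0551]
tool_rot: [-0.177, 1.571, -1.788]
wrist_force: [0.8, -1.7, -2.2]
width: 0.032
t 10.5 pos [0.5073 0.0144 0.0551] yawY -2.29 xax [-0. -0. -1.] w 0.032 F [ 0.8  -1.67 -2.21] T [-0.442 -0.02   0.025]
units to target [-0.014  0.011 -1.424]
```

View pics/s6_ov.png

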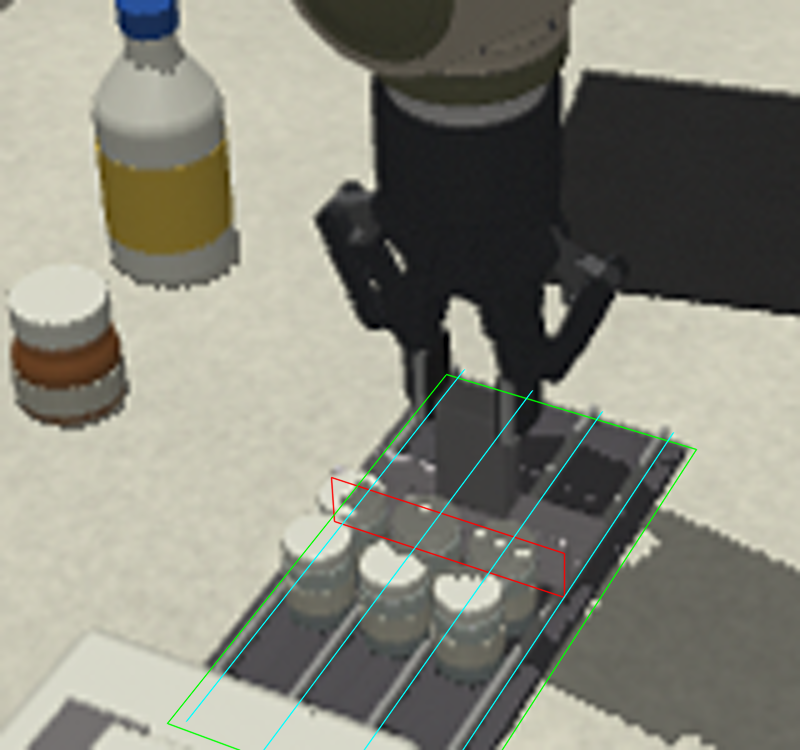

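View pics/t6_ov.png

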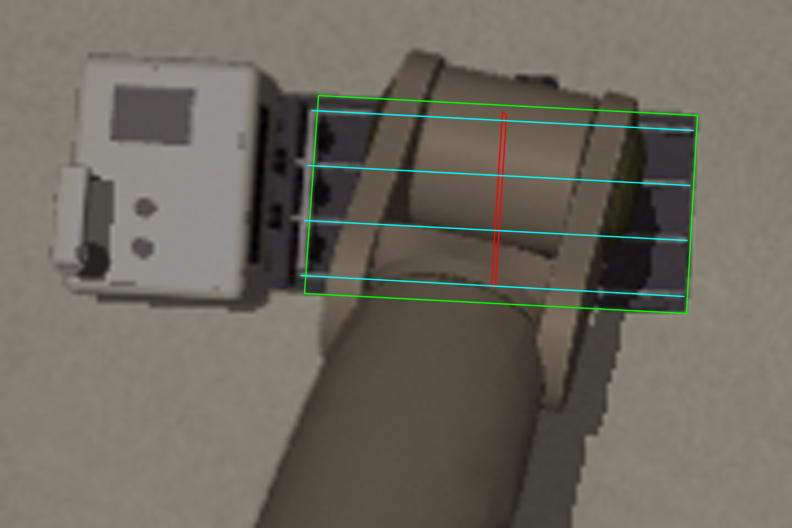

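```bash

python3 -m jog '[{"hand":20,"tx":0,"ty":0,"tz":-0.12,"spin":0},{"hand":20,"tx":0,"ty":0,"tz":-0.15,"spin":0},{"hand":20,"tx":0,"ty":0,"tz":-0.15,"spin":0},{"hand":20,"tx":0,"ty":0,"tz":-0.15,"spin":0},{"hand":20,"tx":0,"ty":0,"tz":-0.15,"spin":0},{"hand":20,"tx":0,"ty":0,"tz":-0.15,"spin":0},{"hand":20,"tx":0,"ty":0,"tz":-0.13,"spin":0},{"hand":20,"tx":0,"ty":0,"tz":-0.1,"spin":0},{"hand":20,"tx":0,"ty":0,"tz":-0.06,"spin":0},{"hand":20,"tx":0,"ty":0,"tz":-0.04,"spin":0}]'
python3 -c "
from h import *
st([.509,.064,.0555])"
```

```text
clock: 11.43
position: [0.5085, 0.0442, 0.0551]
tool_rot: [-1.45, 1.571, -3.061]
wrist_force: [0.3, -1.8, -2.5]
width: 0.0322
t 11.43 pos [0.5085 0.0442 0.0551] yawY -2.29 xax [-0. -0. -1.] w 0.0322 F [ 0.29 -1.77 -2.45] T [-0.373  0.06   0.046]
units to target [-0.015 -0.011 -0.791]
```

```bash

python3 -m jog '[{"hand":20,"tx":0,"ty":0,"tz":-0.04,"spin":0},{"hand":20,"tx":0,"ty":0,"tz":-0.04,"spin":0},{"hand":20,"tx":0,"ty":0,"tz":-0.04,"spin":0},{"hand":20,"tx":0,"ty":0,"tz":-0.04,"spin":0},{"hand":20,"tx":0,"ty":0,"tz":-0.04,"spin":0},{"hand":20,"tx":0,"ty":0,"tz":-0.04,"spin":0},{"hand":20,"tx":0,"ty":0,"tz":-0.03,"spin":0},{"hand":20,"tx":0,"ty":0,"tz":-0.02,"spin":0},{"hand":20,"tx":0,"ty":0,"tz":-0.01,"spin":0},{"hand":20,"tx":0,"ty":0,"tz":0,"spin":0}]'
python3 -c "
from h import *
st([.509,.064,.0555])"
```

```text
clock: 12.27
position: [0.5088, 0.0516, 0.0551]
tool_rot: [-2.422, 1.571, 2.25]
wrist_force: [0.3, -1.9, -1.5]
width: 0.0323
t 12.27 pos [0.5088 0.0516 0.0551] yawY -2.3 xax [-0.  0. -1.] w 0.0323 F [ 0.35 -1.85 -1.53] T [-0.294 -0.039  0.056]
units to target [-0.015 -0.012 -0.497]
```

```bash
python3 - <<'E'
from h import *
snap('top','t7'); snap('side','s7'); st()
E
python3 ov.py t7 top 200 220 320 300 6.5; python3 ov.py s7 side 200 220 360 370 5
```

```text
t 12.37 pos [0.5088 0.0516 0.0551] yawY -2.3 xax [-0.  0. -1.] w 0.0318 F [-0.15 -0.84 -1.7 ] T [-0.256  0.022  0.029]
```

View pics/t7_ov.png

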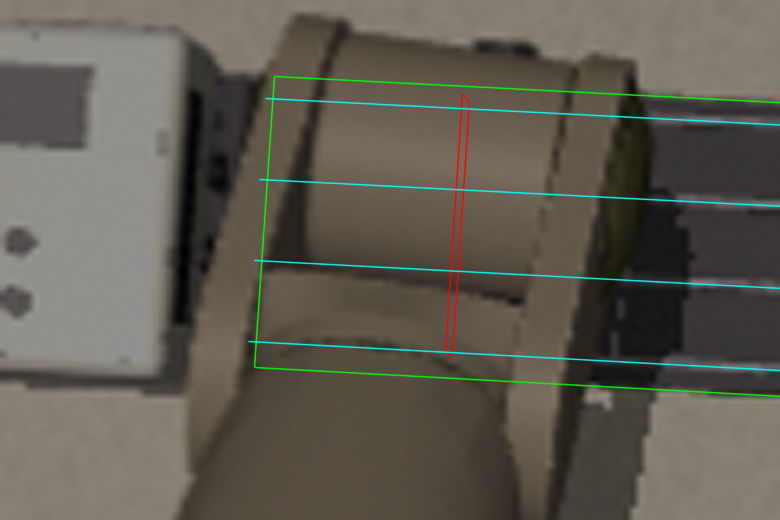

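View pics/s7_ov.png

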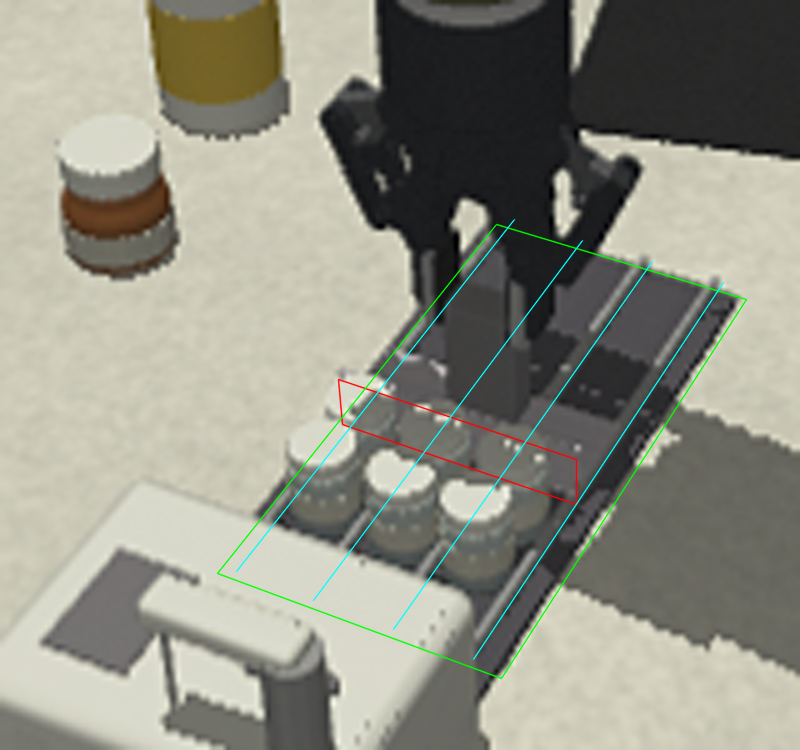

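```bash

python3 -m jog '[{"hand":20,"tx":0,"ty":0,"tz":-0.02,"spin":0},{"hand":20,"tx":0,"ty":0,"tz":-0.02,"spin":0},{"hand":20,"tx":0,"ty":0,"tz":-0.02,"spin":0},{"hand":20,"tx":0,"ty":0,"tz":-0.02,"spin":0},{"hand":20,"tx":0,"ty":0,"tz":-0.02,"spin":0},{"hand":20,"tx":0,"ty":0,"tz":-0.02,"spin":0},{"hand":20,"tx":0,"ty":0,"tz":-0.02,"spin":0},{"hand":20,"tx":0,"ty":0,"tz":-0.02,"spin":0},{"hand":20,"tx":0,"ty":0,"tz":-0.01,"spin":0},{"hand":20,"tx":0,"ty":0,"tz":-0.01,"spin":0}]'
python3 -c "
from h import *
st([.509,.064,.0555])"
```

```text
clock: 13.2
position: [0.509, 0.0561, 0.0552]
tool_rot: [1.365, 1.571, -0.246]
wrist_force: [0.7, -1.8, -1.9]
width: 0.0319
t 13.2 pos [0.509  0.0561 0.0552] yawY -2.3 xax [ 0. -0. -1.] w 0.0319 F [ 0.73 -1.77 -1.92] T [-0.393  0.026  0.023]
units to target [-0.013 -0.013 -0.318]
```

Still just sliding drag. I'll take smaller steps, 2 mm per call.

```bash

python3 -m jog '[{"hand":20,"tx":0,"ty":0,"tz":-0.01,"spin":0},{"hand":20,"tx":0,"ty":0,"tz":-0.01,"spin":0},{"hand":20,"tx":0,"ty":0,"tz":-0.01,"spin":0},{"hand":20,"tx":0,"ty":0,"tz":-0.01,"spin":0},{"hand":20,"tx":0,"ty":0,"tz":-0.01,"spin":0},{"hand":20,"tx":0,"ty":0,"tz":-0.01,"spin":0},{"hand":20,"tx":0,"ty":0,"tz":-0.01,"spin":0},{"hand":20,"tx":0,"ty":0,"tz":-0.01,"spin":0},{"hand":20,"tx":0,"ty":0,"tz":0,"spin":0},{"hand":20,"tx":0,"ty":0,"tz":0,"spin":0}]'
python3 -c "
from h import *
st([.509,.064,.0555])"
```

```text
clock: 14.03
position: [0.509, 0.0581, 0.0551]
tool_rot: [-2.215, 1.571, 2.457]
wrist_force: [-0.3, -1.7, -1.6]
width: 0.0323
t 14.03 pos [0.509  0.0581 0.0551] yawY -2.29 xax [-0.  0. -1.] w 0.0323 F [-0.26 -1.69 -1.58] T [-0.279  0.026 -0.023]
units to target [-0.016 -0.011 -0.237]
```

```bash

python3 -m jog '[{"hand":20,"tx":0,"ty":0,"tz":-0.01,"spin":0},{"hand":20,"tx":0,"ty":0,"tz":-0.01,"spin":0},{"hand":20,"tx":0,"ty":0,"tz":-0.01,"spin":0},{"hand":20,"tx":0,"ty":0,"tz":-0.01,"spin":0},{"hand":20,"tx":0,"ty":0,"tz":-0.01,"spin":0},{"hand":20,"tx":0,"ty":0,"tz":-0.01,"spin":0},{"hand":20,"tx":0,"ty":0,"tz":-0.01,"spin":0},{"hand":20,"tx":0,"ty":0,"tz":-0.01,"spin":0},{"hand":20,"tx":0,"ty":0,"tz":0,"spin":0},{"hand":20,"tx":0,"ty":0,"tz":0,"spin":0}]'
python3 -c "
from h import *
st([.509,.064,.0555])"
```

```text
clock: 14.87
position: [0.5092, 0.0601, 0.0551]
tool_rot: [-2.482, 1.571, 2.19]
wrist_force: [-0.8, -0.7, -1.4]
width: 0.0323
t 14.87 pos [0.5092 0.0601 0.0551] yawY -2.3 xax [-0.  0. -1.] w 0.0323 F [-0.76 -0.68 -1.38] T [-0.279  0.037  0.049]
units to target [-0.015 -0.012 -0.157]
```

```bash

python3 -m jog '[{"hand":20,"tx":0,"ty":0,"tz":-0.008,"spin":0},{"hand":20,"tx":0,"ty":0,"tz":-0.008,"spin":0},{"hand":20,"tx":0,"ty":0,"tz":-0.008,"spin":0},{"hand":20,"tx":0,"ty":0,"tz":-0.008,"spin":0},{"hand":20,"tx":0,"ty":0,"tz":-0.008,"spin":0},{"hand":20,"tx":0,"ty":0,"tz":-0.008,"spin":0},{"hand":20,"tx":0,"ty":0,"tz":-0.008,"spin":0},{"hand":20,"tx":0,"ty":0,"tz":-0.008,"spin":0},{"hand":20,"tx":0,"ty":0,"tz":0,"spin":0},{"hand":20,"tx":0,"ty":0,"tz":0,"spin":0}]'
python3 -c "
from h import *
st([.509,.064,.0555])"
```

```text
clock: 15.7
position: [0.5092, 0.0617, 0.0551]
tool_rot: [-2.809, 1.571, 1.864]
wrist_force: [0.5, -1.1, -2.4]
width: 0.032
t 15.7 pos [0.5092 0.0617 0.0551] yawY -2.3 xax [-0.  0. -1.] w 0.032 F [ 0.49 -1.1  -2.41] T [-0.234  0.072 -0.022]
units to target [-0.014 -0.012 -0.093]
```

```bash

python3 -m jog '[{"hand":20,"tx":0,"ty":0,"tz":-0.008,"spin":0},{"hand":20,"tx":0,"ty":0,"tz":-0.008,"spin":0},{"hand":20,"tx":0,"ty":0,"tz":-0.008,"spin":0},{"hand":20,"tx":0,"ty":0,"tz":-0.008,"spin":0},{"hand":20,"tx":0,"ty":0,"tz":-0.008,"spin":0},{"hand":20,"tx":0,"ty":0,"tz":-0.008,"spin":0},{"hand":20,"tx":0,"ty":0,"tz":0,"spin":0},{"hand":20,"tx":0,"ty":0,"tz":0,"spin":0},{"hand":20,"tx":0,"ty":0,"tz":0,"spin":0},{"hand":20,"tx":0,"ty":0,"tz":0,"spin":0}]'
python3 -c "
from h import *
st([.509,.064,.0555])"
```

```text
clock: 16.53
position: [0.5093, 0.0628, 0.0551]
tool_rot: [-2.87, 1.571, 1.803]
wrist_force: [0.3, -2.2, -1.8]
width: 0.032
t 16.53 pos [0.5093 0.0628 0.0551] yawY -2.3 xax [-0.  0. -1.] w 0.032 F [ 0.35 -2.15 -1.77] T [-0.224  0.033  0.005]
units to target [-0.015 -0.012 -0.047]
```

```bash

python3 -m jog '[{"hand":20,"tx":0,"ty":0,"tz":-0.008,"spin":0},{"hand":20,"tx":0,"ty":0,"tz":-0.008,"spin":0},{"hand":20,"tx":0,"ty":0,"tz":-0.008,"spin":0},{"hand":20,"tx":0,"ty":0,"tz":-0.008,"spin":0},{"hand":20,"tx":0,"ty":0,"tz":-0.008,"spin":0},{"hand":20,"tx":0,"ty":0,"tz":-0.008,"spin":0},{"hand":20,"tx":0,"ty":0,"tz":0,"spin":0},{"hand":20,"tx":0,"ty":0,"tz":0,"spin":0},{"hand":20,"tx":0,"ty":0,"tz":0,"spin":0},{"hand":20,"tx":0,"ty":0,"tz":0,"spin":0}]'
python3 -c "
from h import *
st([.509,.064,.0555])"
```

```text
clock: 17.37
position: [0.5093, 0.064, 0.0551]
tool_rot: [-2.513, 1.571, 2.159]
wrist_force: [-0.2, -0.7, -2.3]
width: 0.0324
t 17.37 pos [0.5093 0.064  0.0551] yawY -2.3 xax [-0.  0. -1.] w 0.0324 F [-0.2  -0.67 -2.29] T [-0.321  0.039 -0.013]
units to target [-0.015 -0.012  0.002]
```

```bash

python3 -m jog '[{"hand":20,"tx":0,"ty":0,"tz":-0.008,"spin":0},{"hand":20,"tx":0,"ty":0,"tz":-0.008,"spin":0},{"hand":20,"tx":0,"ty":0,"tz":-0.008,"spin":0},{"hand":20,"tx":0,"ty":0,"tz":-0.008,"spin":0},{"hand":20,"tx":0,"ty":0,"tz":-0.008,"spin":0},{"hand":20,"tx":0,"ty":0,"tz":-0.008,"spin":0},{"hand":20,"tx":0,"ty":0,"tz":0,"spin":0},{"hand":20,"tx":0,"ty":0,"tz":0,"spin":0},{"hand":20,"tx":0,"ty":0,"tz":0,"spin":0},{"hand":20,"tx":0,"ty":0,"tz":0,"spin":0}]'
python3 -c "
from h import *
st([.509,.064,.0555])"
```

```text
clock: 18.2
position: [0.5094, 0.0652, 0.0551]
tool_rot: [-2.964, 1.571, 1.709]
wrist_force: [0.6, -1.0, -1.3]
width: 0.0321
t 18.2 pos [0.5094 0.0652 0.0551] yawY -2.3 xax [-0.  0. -1.] w 0.0321 F [ 0.57 -1.03 -1.32] T [-0.252  0.011  0.   ]
units to target [-0.015 -0.012  0.05 ]
```

```bash

python3 -m jog '[{"hand":20,"tx":0,"ty":0,"tz":-0.008,"spin":0},{"hand":20,"tx":0,"ty":0,"tz":-0.008,"spin":0},{"hand":20,"tx":0,"ty":0,"tz":-0.008,"spin":0},{"hand":20,"tx":0,"ty":0,"tz":-0.008,"spin":0},{"hand":20,"tx":0,"ty":0,"tz":-0.008,"spin":0},{"hand":20,"tx":0,"ty":0,"tz":-0.008,"spin":0},{"hand":20,"tx":0,"ty":0,"tz":0,"spin":0},{"hand":20,"tx":0,"ty":0,"tz":0,"spin":0},{"hand":20,"tx":0,"ty":0,"tz":0,"spin":0},{"hand":20,"tx":0,"ty":0,"tz":0,"spin":0}]'
python3 -c "
from h import *
st([.509,.064,.0555])"
```

```text
clock: 19.03
position: [0.5094, 0.0664, 0.0551]
tool_rot: [2.066, 1.571, 0.455]
wrist_force: [0.2, -0.7, -1.9]
width: 0.0322
t 19.03 pos [0.5094 0.0664 0.0551] yawY -2.3 xax [ 0.  0. -1.] w 0.0322 F [ 0.23 -0.67 -1.86] T [-0.32   0.017  0.021]
units to target [-0.014 -0.013  0.098]
```

```bash

python3 -m jog '[{"hand":20,"tx":0,"ty":0,"tz":-0.008,"spin":0},{"hand":20,"tx":0,"ty":0,"tz":-0.008,"spin":0},{"hand":20,"tx":0,"ty":0,"tz":-0.008,"spin":0},{"hand":20,"tx":0,"ty":0,"tz":-0.008,"spin":0},{"hand":20,"tx":0,"ty":0,"tz":-0.008,"spin":0},{"hand":20,"tx":0,"ty":0,"tz":-0.008,"spin":0},{"hand":20,"tx":0,"ty":0,"tz":0,"spin":0},{"hand":20,"tx":0,"ty":0,"tz":0,"spin":0},{"hand":20,"tx":0,"ty":0,"tz":0,"spin":0},{"hand":20,"tx":0,"ty":0,"tz":0,"spin":0}]'
python3 -c "
from h import *
st([.509,.064,.0555]); snap('side','s8'); im,_=snap('top','t8'); cv2.imwrite('pics/t8c.png',cv2.resize(im[225:290,215:275],None,fx=9,fy=9)[:,:,::-1])"; python3 ov.py s8 side 200 220 360 370 5
```

```text
clock: 19.87
position: [0.5095, 0.0676, 0.0551]
tool_rot: [-3.087, 1.571, 1.585]
wrist_force: [0.6, -1.7, -2.0]
width: 0.0324
t 19.87 pos [0.5095 0.0676 0.0551] yawY -2.3 xax [-0.  0. -1.] w 0.0324 F [ 0.57 -1.73 -1.97] T [-0.328  0.005  0.015]
units to target [-0.014 -0.013  0.146]
```

View pics/s8_ov.png

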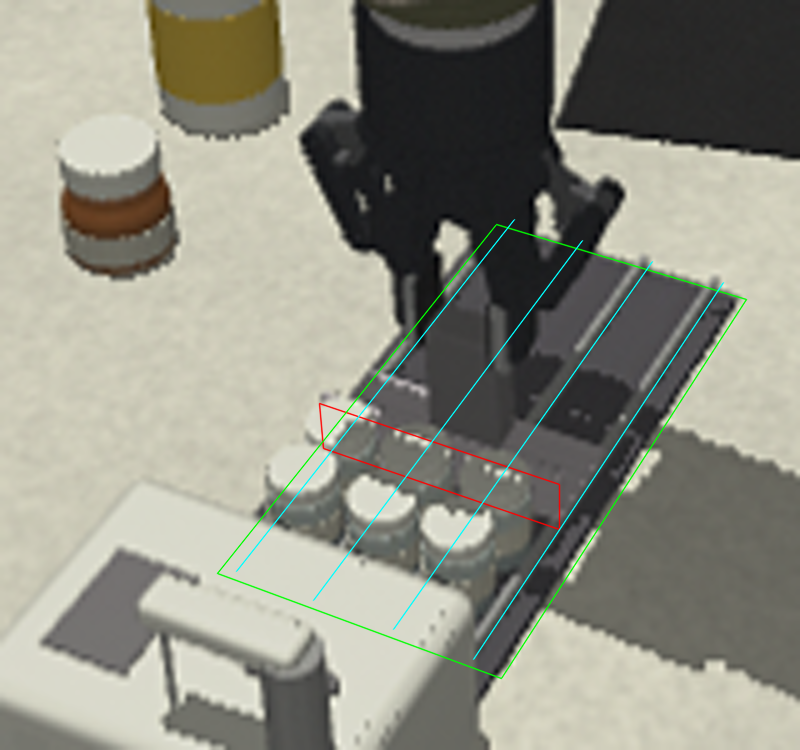

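```bash

python3 -m jog '[{"hand":20,"tx":0,"ty":0,"tz":-0.008,"spin":0},{"hand":20,"tx":0,"ty":0,"tz":-0.008,"spin":0},{"hand":20,"tx":0,"ty":0,"tz":-0.008,"spin":0},{"hand":20,"tx":0,"ty":0,"tz":-0.008,"spin":0},{"hand":20,"tx":0,"ty":0,"tz":-0.008,"spin":0},{"hand":20,"tx":0,"ty":0,"tz":-0.008,"spin":0},{"hand":20,"tx":0,"ty":0,"tz":0,"spin":0},{"hand":20,"tx":0,"ty":0,"tz":0,"spin":0},{"hand":20,"tx":0,"ty":0,"tz":0,"spin":0},{"hand":20,"tx":0,"ty":0,"tz":0,"spin":0}]'
python3 -c "
from h import *
st([.509,.064,.0555])"
```

```text
clock: 20.8
position: [0.5095, 0.0688, 0.0551]
tool_rot: [2.867, 1.571, 1.256]
wrist_force: [-0.3, -1.9, -3.0]
width: 0.0318
t 20.8 pos [0.5095 0.0688 0.0551] yawY -2.3 xax [ 0.  0. -1.] w 0.0318 F [-0.34 -1.9  -2.97] T [-0.239  0.03  -0.02 ]
units to target [-0.014 -0.013  0.194]
```

```bash

python3 -m jog '[{"hand":20,"tx":0,"ty":0,"tz":-0.008,"spin":0},{"hand":20,"tx":0,"ty":0,"tz":-0.008,"spin":0},{"hand":20,"tx":0,"ty":0,"tz":-0.008,"spin":0},{"hand":20,"tx":0,"ty":0,"tz":-0.008,"spin":0},{"hand":20,"tx":0,"ty":0,"tz":-0.008,"spin":0},{"hand":20,"tx":0,"ty":0,"tz":0,"spin":0},{"hand":20,"tx":0,"ty":0,"tz":0,"spin":0},{"hand":20,"tx":0,"ty":0,"tz":0,"spin":0},{"hand":20,"tx":0,"ty":0,"tz":0,"spin":0},{"hand":20,"tx":0,"ty":0,"tz":0,"spin":0}]'
python3 -c "
from h import *
st([.509,.064,.0555])"
```

```text
clock: 21.63
position: [0.5095, 0.0698, 0.0551]
tool_rot: [-2.99, 1.571, 1.682]
wrist_force: [-0.7, -1.5, -1.5]
width: 0.0316
t 21.63 pos [0.5095 0.0698 0.0551] yawY -2.3 xax [-0.  0. -1.] w 0.0316 F [-0.74 -1.54 -1.52] T [-0.264  0.025  0.012]
units to target [-0.015 -0.012  0.234]
```

```bash

python3 -m jog '[{"hand":20,"tx":0,"ty":0,"tz":-0.008,"spin":0},{"hand":20,"tx":0,"ty":0,"tz":-0.008,"spin":0},{"hand":20,"tx":0,"ty":0,"tz":-0.008,"spin":0},{"hand":20,"tx":0,"ty":0,"tz":-0.008,"spin":0},{"hand":20,"tx":0,"ty":0,"tz":-0.008,"spin":0},{"hand":20,"tx":0,"ty":0,"tz":0,"spin":0},{"hand":20,"tx":0,"ty":0,"tz":0,"spin":0},{"hand":20,"tx":0,"ty":0,"tz":0,"spin":0},{"hand":20,"tx":0,"ty":0,"tz":0,"spin":0},{"hand":20,"tx":0,"ty":0,"tz":0,"spin":0}]'
python3 -c "
from h import *
st([.509,.064,.0555])"
```

```text
clock: 22.47
position: [0.5096, 0.0708, 0.0551]
tool_rot: [-2.787, 1.571, 1.886]
wrist_force: [0.3, -0.5, -2.7]
width: 0.0321
t 22.47 pos [0.5096 0.0708 0.0551] yawY -2.3 xax [-0.  0. -1.] w 0.0321 F [ 0.34 -0.49 -2.73] T [-0.285  0.004 -0.017]
units to target [-0.015 -0.012  0.274]
```

```bash
python3 - <<'E'
from h import *
print(atz('side',[(200+x/5,220+y/5) for x,y in((303,468),(382,497),(457,525))],.048).round(4).tolist())
print('side0 fronts',atz('side',[(235+x/6,255+y/5.4) for x,y in((254,203),(327,251),(432,258),(345,102),(405,156),(525,144))],.048).round(4).tolist())
E
```

```text
[[0.5499, 0.1378, 0.048], [0.5131, 0.14, 0.048], [0.479, 0.1422, 0.048]]
side0 fronts [[0.547, 0.0685, 0.048], [0.5114, 0.0831, 0.048], [0.4764, 0.0725, 0.048], [0.5437, 0.0004, 0.048], [0.5094, 0.0223, 0.048], [0.4723, -0.0014, 0.048]]
```

View pics/t8c.png

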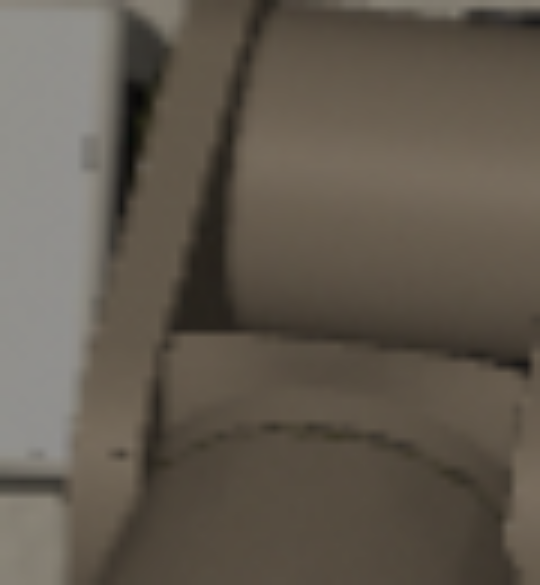

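```bash

python3 -m jog '[{"hand":20,"tx":0,"ty":0,"tz":-0.008,"spin":0},{"hand":20,"tx":0,"ty":0,"tz":-0.008,"spin":0},{"hand":20,"tx":0,"ty":0,"tz":-0.008,"spin":0},{"hand":20,"tx":0,"ty":0,"tz":-0.008,"spin":0},{"hand":20,"tx":0,"ty":0,"tz":-0.008,"spin":0},{"hand":20,"tx":0,"ty":0,"tz":0,"spin":0},{"hand":20,"tx":0,"ty":0,"tz":0,"spin":0},{"hand":20,"tx":0,"ty":0,"tz":0,"spin":0},{"hand":20,"tx":0,"ty":0,"tz":0,"spin":0},{"hand":20,"tx":0,"ty":0,"tz":0,"spin":0}]'
python3 -c "
from h import *
st([.509,.064,.0555])"
```

```text
clock: 23.3
position: [0.5098, 0.0714, 0.0553]
tool_rot: [0.505, 1.57, -1.106]
wrist_force: [-0.2, -4.7, 0.2]
width: 0.0319
t 23.3 pos [0.5098 0.0714 0.0553] yawY -2.29 xax [ 0.    -0.001 -1.   ] w 0.0319 F [-0.21 -4.67  0.15] T [-1.008  0.135  0.099]
units to target [-0.006 -0.02   0.298]
```

Contact: Fy is about -4.7 N. Tz is about +0.1, so the load is biased to the low-x lane. I'll turn slightly to share it and watch.

```bash

python3 -m jog '[{"hand":20,"tx":0,"ty":0,"tz":0,"spin":-0.02},{"hand":20,"tx":0,"ty":0,"tz":0,"spin":-0.02},{"hand":20,"tx":0,"ty":0,"tz":0,"spin":0},{"hand":20,"tx":0,"ty":0,"tz":0,"spin":0},{"hand":20,"tx":0,"ty":0,"tz":0,"spin":0},{"hand":20,"tx":0,"ty":0,"tz":0,"spin":0},{"hand":20,"tx":0,"ty":0,"tz":0,"spin":0},{"hand":20,"tx":0,"ty":0,"tz":0,"spin":0},{"hand":20,"tx":0,"ty":0,"tz":0,"spin":0},{"hand":20,"tx":0,"ty":0,"tz":0,"spin":0}]'
python3 -c "
from h import *
st(); snap('side','s9'); st();snap('side','s9'); st();snap('side','s9'); st()"; python3 ov.py s9 side 200 220 360 370 5
```

```text
clock: 24.13
position: [0.5098, 0.0715, 0.0553]
tool_rot: [0.66, 1.57, -0.946]
wrist_force: [0.3, -5.0, 0.2]
width: 0.0318
t 24.13 pos [0.5098 0.0715 0.0553] yawY -2.06 xax [ 0.    -0.001 -1.   ] w 0.0318 F [ 0.26 -5.02  0.17] T [-1.033  0.103  0.032]
t 24.18 pos [0.5098 0.0715 0.0553] yawY -2.06 xax [ 0.    -0.001 -1.   ] w 0.0321 F [-0.3  -5.71  0.03] T [-1.041  0.095 -0.036]
t 24.23 pos [0.5098 0.0715 0.0554] yawY -2.06 xax [ 0.001 -0.001 -1.   ] w 0.0322 F [ 0.41 -5.18  0.21] T [-1.013  0.1    0.057]
t 24.28 pos [0.5098 0.0715 0.0553] yawY -2.06 xax [ 0.001 -0.001 -1.   ] w 0.0321 F [-0.05 -4.9   0.24] T [-1.006  0.065 -0.03 ]
```

View pics/s9_ov.png

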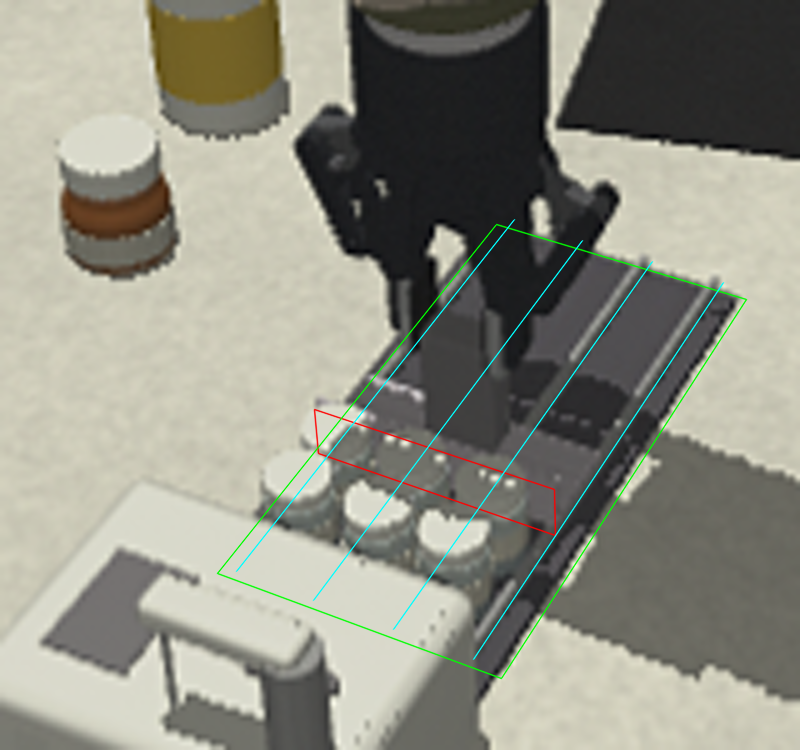

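The load is balanced now (Tz about 0, Fy about -5.2 N, of which roughly 1.4 N is vial drag). I'll add a slight press and hold.

```bash

python3 -m jog '[{"hand":20,"tx":0,"ty":0,"tz":-0.005,"spin":0},{"hand":20,"tx":0,"ty":0,"tz":-0.005,"spin":0},{"hand":20,"tx":0,"ty":0,"tz":0,"spin":0},{"hand":20,"tx":0,"ty":0,"tz":0,"spin":0},{"hand":20,"tx":0,"ty":0,"tz":0,"spin":0},{"hand":20,"tx":0,"ty":0,"tz":0,"spin":0},{"hand":20,"tx":0,"ty":0,"tz":0,"spin":0},{"hand":20,"tx":0,"ty":0,"tz":0,"spin":0},{"hand":20,"tx":0,"ty":0,"tz":0,"spin":0},{"hand":20,"tx":0,"ty":0,"tz":0,"spin":0}]'
python3 -c "
from h import *
st(); snap('side','s9'); st();snap('side','s9'); st();snap('side','s9'); st()"
```

```text
clock: 25.12
position: [0.5098, 0.0716, 0.0554]
tool_rot: [0.546, 1.57, -1.06]
wrist_force: [-0.5, -5.9, 1.9]
width: 0.032
t 25.12 pos [0.5098 0.0716 0.0554] yawY -2.05 xax [ 0.    -0.001 -1.   ] w 0.032 F [-0.54 -5.92  1.89] T [-1.164  0.159 -0.008]
t 25.17 pos [0.5099 0.0716 0.0554] yawY -2.05 xax [ 0.001 -0.001 -1.   ] w 0.0319 F [-1.5  -6.04  1.72] T [-1.233  0.142  0.036]
t 25.22 pos [0.5099 0.0716 0.0554] yawY -2.05 xax [ 0.001 -0.001 -1.   ] w 0.0321 F [-1.28 -6.82  0.64] T [-1.189  0.144  0.011]
t 25.27 pos [0.5099 0.0716 0.0554] yawY -2.05 xax [ 0.    -0.001 -1.   ] w 0.0322 F [-0.48 -6.54  0.6 ] T [-1.166  0.096  0.027]
```

Seated at about 6 N, steady, and the plate did not yield (position steady at 0.0716). Drawing back.

```bash

python3 -m jog '[{"hand":20,"tx":0,"ty":0,"tz":0.02,"spin":0},{"hand":20,"tx":0,"ty":0,"tz":0.04,"spin":0},{"hand":20,"tx":0,"ty":0,"tz":0.1,"spin":0},{"hand":20,"tx":0,"ty":0,"tz":0.3,"spin":0},{"hand":20,"tx":0,"ty":0,"tz":0.6,"spin":0},{"hand":20,"tx":0,"ty":0,"tz":0.8,"spin":0},{"hand":20,"tx":0,"ty":0,"tz":0.8,"spin":0},{"hand":20,"tx":0,"ty":0,"tz":0.8,"spin":0},{"hand":20,"tx":0,"ty":0,"tz":0.8,"spin":0},{"hand":20,"tx":0,"ty":0,"tz":0.5,"spin":0}]'
python3 -c "
from h import *
st(); snap('side','s10'); im,_=snap('top','t10'); cv2.imwrite('pics/t10c.png',cv2.resize(im[225:290,215:305],None,fx=8,fy=8,interpolation=cv2.INTER_CUBIC)[:,:,::-1])"; python3 ov.py s10 side 200 220 360 370 5
```

```text
clock: 26.1
position: [0.5052, -0.0487, 0.0551]
tool_rot: [2.437, 1.571, 0.829]
wrist_force: [0.4, 0.2, -1.7]
width: 0.032
t 26.1 pos [ 0.5052 -0.0487  0.0551] yawY -2.13 xax [ 0.  0. -1.] w 0.032 F [ 0.41  0.18 -1.66] T [ 0.04  -0.041  0.003]
```

View pics/s10_ov.png

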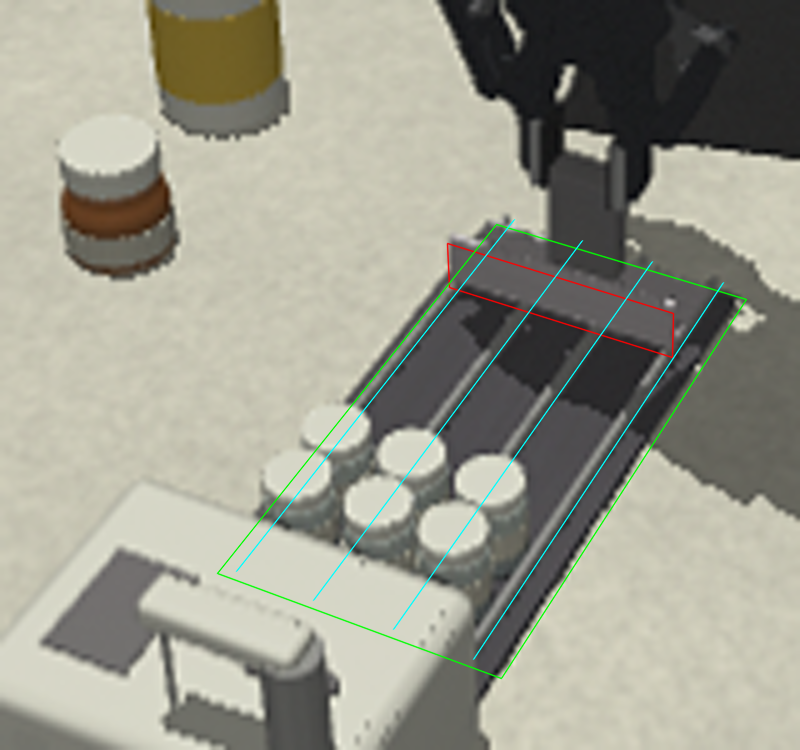

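View pics/t10c.png

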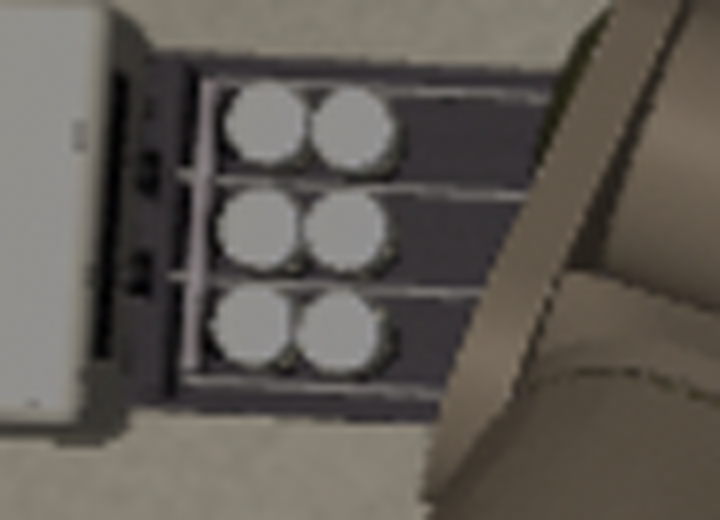

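Six caps stand in three touching pairs against the stop: fronts at crop (267,122), (259,228), (253,325), backs at (352,128), (346,230), (340,332). Next I'll check the numbers and whether the plate is unmoved.

```bash
python3 - <<'E'
from h import *
A=np.load('pics/top0.npz')['im'].astype(float); B=np.load('pics/t10.npz')['im'].astype(float)
g=B.mean(2); m=np.zeros((480,640),np.uint8); m[230:277,238:268]=(g>115)[230:277,238:268]
m=cv2.morphologyEx(m,cv2.MORPH_OPEN,np.ones((3,3)))
gg=cv2.resize(np.clip(B[225:290,235:275],0,255).astype(np.uint8),None,fx=8,fy=8,interpolation=cv2.INTER_CUBIC)
c=cv2.HoughCircles(cv2.cvtColor(gg,cv2.COLOR_RGB2GRAY),cv2.HOUGH_GRADIENT,1.5,60,param1=80,param2=25,minRadius=36,maxRadius=52)
if c is not None:
    c=c[0]; uv=np.c_[(c[:,0]+.5)/8-.5+235,(c[:,1]+.5)/8-.5+225]; W=atz('top',uv,.048)
    dx=(W[:,:2]-DO)@[np.cos(DY),np.sin(DY)]; dy=(W[:,:2]-DO)@[-np.sin(DY),np.cos(DY)]
    for r in sorted(zip(dy.round(4),dx.round(4),c[:,2])): print(r)
# plate position: brightness centroid per row cols 236..244
for v in (240,243,250,253,256,262,265,268):
    o=[]
    for I in(A,B):
        p=I[v,235:244].mean(1); w=np.clip(p-80,0,None); o.append((w*np.arange(235,244)).sum()/max(w.sum(),1e-6))
    print(v,np.round(o,2))
E
```

```text
(np.float64(-0.0366), np.float64(0.0895), np.float32(39.6))
(np.float64(-0.0357), np.float64(0.0572), np.float32(44.25))
(np.float64(-0.0007), np.float64(0.0585), np.float32(40.5))
(np.float64(0.0004), np.float64(0.0891), np.float32(41.1))
(np.float64(0.0336), np.float64(0.0889), np.float32(41.7))
(np.float64(0.0356), np.float64(0.0582), np.float32(39.3))
240 [240.   241.76]
243 [240.09 240.06]
250 [239.43 240.53]
253 [239.05 241.58]
256 [239.15 241.05]
262 [238.39 240.72]
265 [238.31 241.35]
268 [238.17 240.83]
```

```bash
python3 - <<'E'
from h import *
A=np.load('pics/top0.npz')['im'].astype(float); B=np.load('pics/t10.npz')['im'].astype(float)
for v in (240,243,252,255,258,263,266):
    print(v,A[v,234:245].mean(1).round().astype(int),B[v,234:245].mean(1).round().astype(int))
E
```

```text
240 [ 49  51  52  37  18  38 113  79  23  13  15] [ 49  52  52  37  18  37 112  78  19 125 142]
243 [ 40  48  53  33  14  77 126  84  15  11  18] [ 40  50  51  33  13  76 125  83  12  23  79]
252 [ 52  52  41  22  20 111  83  25  14  11  22] [ 52  51  41  23  21 111  82  25  97 135 143]
255 [ 52  52  37  19  56 121  85  16  11  17  22] [ 52  52  37  19  57 120  85  15  57 129 143]
258 [ 42  52  38  37  87 128  90  31  48  54  53] [ 42  52  36  37  87 127  89  33  47  53  56]
263 [ 53  46  28  28 115 105  55  18  34  49  54] [ 53  46  27  28 114 105  53  32 125 143 143]
266 [ 52  41  25  35 114  87  23  18  11  20  46] [ 52  41  22  34 113  87  25  69 129 143 143]
```

The end plate's pixels are identical to before, so it has not moved. The fronts line up at deck x 89.2±0.3 mm and the backs about 31 mm behind. Now I'll return the pusher to its mat.

```bash

python3 -m jog '[{"hand":20,"tx":-0.4,"ty":0,"tz":0.3,"spin":0},{"hand":20,"tx":-0.6,"ty":0.05,"tz":0.7,"spin":0},{"hand":20,"tx":-0.6,"ty":0.05,"tz":1,"spin":0},{"hand":20,"tx":-0.4,"ty":0.05,"tz":1,"spin":0},{"hand":20,"tx":0,"ty":0.08,"tz":1,"spin":0},{"hand":20,"tx":0,"ty":0.08,"tz":1,"spin":0},{"hand":20,"tx":0,"ty":0.08,"tz":1,"spin":0},{"hand":20,"tx":0,"ty":0.08,"tz":1,"spin":0},{"hand":20,"tx":0,"ty":0.08,"tz":1,"spin":0},{"hand":20,"tx":0,"ty":0.08,"tz":0.6,"spin":0}]'
python3 -c "
from h import *
st([.5108,-.3245,.0425])"
```

```text
clock: 27.03
position: [0.5135, -0.2641, 0.1059]
tool_rot: [0.829, 1.57, -0.778]
wrist_force: [-0.1, 0.1, -1.5]
width: 0.0322
t 27.03 pos [ 0.5135 -0.2641  0.1059] yawY -2.07 xax [ 0.001 -0.001 -1.   ] w 0.0322 F [-0.12  0.15 -1.5 ] T [ 0.027 -0.035  0.05 ]
units to target [ 2.538 -0.022  2.417]
```

```bash

python3 -m jog '[{"hand":20,"tx":0,"ty":0,"tz":0.8,"spin":0},{"hand":20,"tx":0,"ty":-0.02,"tz":0.9,"spin":0},{"hand":20,"tx":0,"ty":0,"tz":0.7,"spin":0},{"hand":20,"tx":0,"ty":0,"tz":0,"spin":-0.9},{"hand":20,"tx":0,"ty":0,"tz":0,"spin":-0.9},{"hand":20,"tx":0,"ty":0,"tz":0,"spin":-0.9},{"hand":20,"tx":0,"ty":0,"tz":0,"spin":-0.9},{"hand":20,"tx":0,"ty":0,"tz":0,"spin":-0.9},{"hand":20,"tx":0,"ty":0,"tz":0,"spin":-0.9},{"hand":20,"tx":0,"ty":0,"tz":0,"spin":-0.68}]'
python3 -c "
from h import *
st([.5108,-.3245,.0425])"
```

```text
clock: 27.87
position: [0.5111, -0.3216, 0.1059]
tool_rot: [1.371, 1.57, 0.407]
wrist_force: [-0.2, 0.7, -1.5]
width: 0.0326
t 27.87 pos [ 0.5111 -0.3216  0.1059] yawY 34.76 xax [ 0.  0. -1.] w 0.0326 F [-0.17  0.66 -1.49] T [-0.004 -0.061  0.029]
units to target [ 2.535 -0.076  0.088]
```

```bash

python3 -m jog '[{"hand":20,"tx":0.3,"ty":-0.08,"tz":0.09,"spin":0.05},{"hand":20,"tx":0.5,"ty":0,"tz":0,"spin":0},{"hand":20,"tx":0.5,"ty":0,"tz":0,"spin":0},{"hand":20,"tx":0.5,"ty":0,"tz":0,"spin":0},{"hand":20,"tx":0.35,"ty":0,"tz":0,"spin":0},{"hand":20,"tx":0.15,"ty":0,"tz":0,"spin":0},{"hand":20,"tx":0.1,"ty":0,"tz":0,"spin":0},{"hand":20,"tx":0.05,"ty":0,"tz":0,"spin":0},{"hand":20,"tx":0.03,"ty":0,"tz":0,"spin":0},{"hand":20,"tx":0,"ty":0,"tz":0,"spin":0}]'
python3 -c "
from h import *
st([.5108,-.3245,.0425])"
```

```text
clock: 28.7
position: [0.5105, -0.3254, 0.0435]
tool_rot: [0.284, 1.57, -0.691]
wrist_force: [0.2, 0.1, -2.1]
width: 0.0322
t 28.7 pos [ 0.5105 -0.3254  0.0435] yawY 34.11 xax [ 0.001 -0.    -1.   ] w 0.0322 F [ 0.19  0.11 -2.07] T [-0.013 -0.006 -0.005]
units to target [ 0.041  0.028 -0.022]
```

```bash

python3 -m jog '[{"hand":20,"tx":0.01,"ty":0,"tz":0,"spin":0},{"hand":20,"tx":0.01,"ty":0,"tz":0,"spin":0},{"hand":20,"tx":0.01,"ty":0,"tz":0,"spin":0},{"hand":20,"tx":0.01,"ty":0,"tz":0,"spin":0},{"hand":20,"tx":0.01,"ty":0,"tz":0,"spin":0},{"hand":20,"tx":0.01,"ty":0,"tz":0,"spin":0},{"hand":20,"tx":0,"ty":0,"tz":0,"spin":0},{"hand":20,"tx":0,"ty":0,"tz":0,"spin":0},{"hand":20,"tx":0,"ty":0,"tz":0,"spin":0},{"hand":20,"tx":0,"ty":0,"tz":0,"spin":0}]'
python3 -c "
from h import *
st([.5108,-.3245,.0425])"
```

```text
clock: 29.53
position: [0.5105, -0.3254, 0.0423]
tool_rot: [0.082, 1.57, -0.893]
wrist_force: [-1.8, 1.2, 5.4]
width: 0.0318
t 29.53 pos [ 0.5105 -0.3254  0.0423] yawY 34.12 xax [ 0.    -0.001 -1.   ] w 0.0318 F [-1.83  1.18  5.43] T [0.147 0.348 0.02 ]
units to target [-0.008  0.031 -0.024]
```

The pusher stands on the mat (Fz +5.4 N). I'll open the jaws and look.

```bash

python3 -m jog '[{"hand":34,"tx":0,"ty":0,"tz":0,"spin":0},{"hand":38,"tx":0,"ty":0,"tz":0,"spin":0},{"hand":45,"tx":0,"ty":0,"tz":0,"spin":0},{"hand":60,"tx":0,"ty":0,"tz":0,"spin":0},{"hand":75,"tx":0,"ty":0,"tz":0,"spin":0},{"hand":75,"tx":0,"ty":0,"tz":0,"spin":0},{"hand":75,"tx":0,"ty":0,"tz":0,"spin":0},{"hand":75,"tx":0,"ty":0,"tz":0,"spin":0},{"hand":75,"tx":0,"ty":0,"tz":0,"spin":0},{"hand":75,"tx":0,"ty":0,"tz":0,"spin":0}]'
python3 -c "
from h import *
st(); im,_=snap('side','s11'); cv2.imwrite('pics/s11c.png',cv2.resize(im[120:280,280:440],None,fx=3.6,fy=3.6,interpolation=cv2.INTER_CUBIC)[:,:,::-1])"
```

```text
clock: 30.37
position: [0.5104, -0.3253, 0.0416]
tool_rot: [0.908, 1.571, -0.067]
wrist_force: [-0.6, 0.2, 0.1]
width: 0.0752
t 30.37 pos [ 0.5104 -0.3253  0.0416] yawY 34.12 xax [ 0. -0. -1.] w 0.0752 F [-0.55  0.19  0.15] T [0.032 0.018 0.007]
```

View pics/s11c.png

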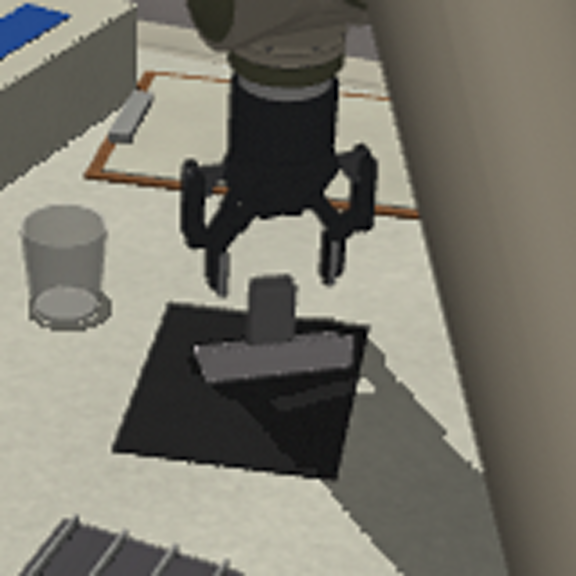

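The pusher stands upright on the mat at crop (270,340), and the fingers are clear of the grip. I'll retreat upward and move aside.

```bash

python3 -m jog '[{"hand":75,"tx":-0.3,"ty":0,"tz":0,"spin":0},{"hand":75,"tx":-0.7,"ty":0,"tz":0,"spin":0},{"hand":75,"tx":-1,"ty":0,"tz":0,"spin":0},{"hand":75,"tx":-1,"ty":0,"tz":0,"spin":0},{"hand":75,"tx":-1,"ty":0,"tz":0,"spin":0},{"hand":75,"tx":-1,"ty":0,"tz":0,"spin":0},{"hand":75,"tx":-1,"ty":0,"tz":0,"spin":0},{"hand":75,"tx":-0.5,"ty":-0.5,"tz":0,"spin":0},{"hand":75,"tx":0,"ty":-1,"tz":0,"spin":0},{"hand":75,"tx":0,"ty":-1,"tz":0,"spin":0}]'
python3 -m jog '[{"hand":75,"tx":0,"ty":-1,"tz":0,"spin":0},{"hand":75,"tx":0,"ty":-1,"tz":0,"spin":0},{"hand":75,"tx":0,"ty":-1,"tz":0,"spin":0},{"hand":75,"tx":0,"ty":-1,"tz":0,"spin":0},{"hand":75,"tx":0,"ty":-1,"tz":0,"spin":0},{"hand":75,"tx":0,"ty":-1,"tz":0,"spin":0},{"hand":75,"tx":0,"ty":-1,"tz":0,"spin":0},{"hand":75,"tx":0,"ty":-0.5,"tz":0,"spin":0},{"hand":75,"tx":0,"ty":0,"tz":0,"spin":0},{"hand":75,"tx":0,"ty":0,"tz":0,"spin":0}]'
python3 -c "
from h import *
st(); im,_=snap('side','s12'); im,_=snap('top','t12'); cv2.imwrite('pics/t12c.png',cv2.resize(im[140:345,175:495],None,fx=2.5,fy=2.5,interpolation=cv2.INTER_CUBIC)[:,:,::-1])"
```

```text
clock: 31.25
position: [0.4577, -0.3608, 0.2049]
tool_rot: [-0.083, 1.569, -1.057]
wrist_force: [-0.7, -0.4, -0.0]
width: 0.075
clock: 32.08
position: [0.3031, -0.4654, 0.204]
tool_rot: [2.358, 1.57, 1.382]
wrist_force: [0.7, 0.9, 0.2]
width: 0.075
t 32.08 pos [ 0.3031 -0.4654  0.204 ] yawY 34.06 xax [ 0.     0.001 -1.   ] w 0.075 F [0.71 0.87 0.21] T [ 0.029 -0.006 -0.025]
```

View pics/t12c.png

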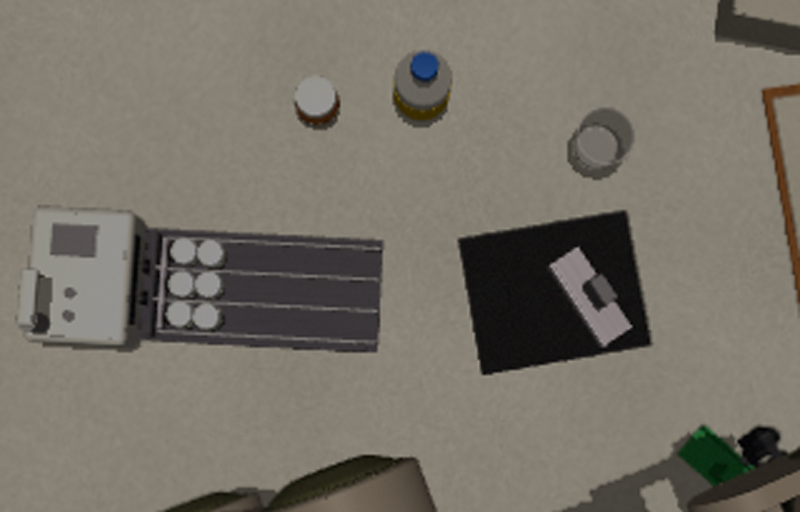

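View pics/s12.png

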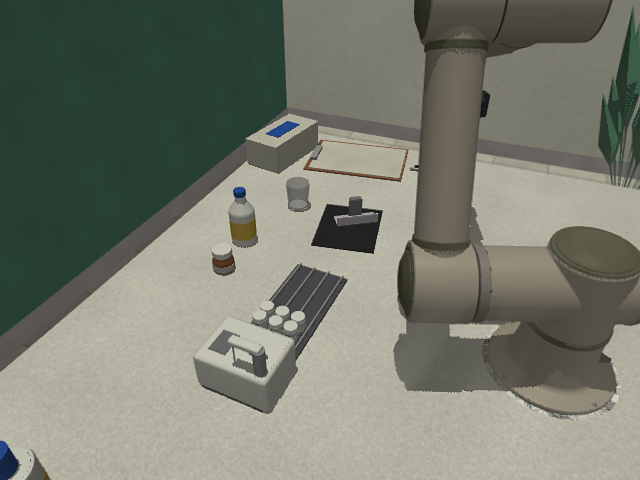

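The six vials stand in touching pairs at the stop: crop columns 182 and 208, rows 250, 283 and 314. The pusher stands on the mat at (592,295), and the bottle, beaker, jar and green look-alike are where they were. Handing in.

```bash
python3 -c "
from workcell import ticket
print(ticket.close_job())"
```

```text
the job is handed in; nothing more can be done
None
```

The six vials are fully home against the end stop, and the pusher is standing back on its mat. I handed the job in at about 32 s of the 72 s allowed.

- **Push:** I held the pusher by the side faces of its grip and carried it just above the ribs. I pushed all three lanes together and felt for the pads in steps of about 1 mm. On contact I turned the pusher about 0.2° so that all three lanes shared the load.
- **Press:** I held the vials home for about two seconds at about 5 N, rising to 6 N on the wrist. Roughly 1.4 N of that was the vials' own drag.
- **Final checks:**
  - The end plate is in the same pixels as before the push, so it has not moved.
  - The front vials line up to within about 0.3 mm.
  - The back vials measured 31–32 mm behind in two lanes. That is slightly over the 30 mm of touching vials, but their caps look touching in the picture.
  - All vials are upright, and the bottle, beaker, jar and green look-alike look unmoved in the pictures.
- **What disagreed:**
  - The two cameras differed by about 3–4 mm on the deck's sideways position, which did not affect the push.
  - Contact came about 7 mm later than I had estimated from the picture.
  - My first three move commands were refused as invalid, because each row needs every key. Nothing moved.

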